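# Put the flat D cells on charge

### The job

The flat D cells from the wire basket lie on the blue pad: load every one of them into a bay of the charger, stud (plus) end against the flat contact and plain end pressed back on the coil spring, lying fully down in its cradle. When all of them are in, press the charger's start button fully down, and hang the empty basket by its handle across both prongs of the hook on the stand. Leave the bottle, flask and tube rack standing where they are.

Things in the scene. Friction and masses are not known exactly. Their poses are not given: they have to be found in the camera images.
- charger: Grey bench charger, fixed, 140 mm deep (x), 250 wide (y), 46 high; origin under its centre, +x away from its panel. 4 bays run along x, 62 mm apart. On the panel (-x) side a wall 46 mm high holds the coil springs; on the far side a wall 40 mm high (17.5 thick), 73.5 mm from the first, holds the flat plus contacts. So a cell goes in tipped 20 to 30 degrees, plain end low, not straight down.
- bay1_plus (a point): Bay 1, at the charger's +y end (4 at its -y end): where the stud tip of a seated cell touches, on the face of the flat contact, 34 mm above the bench, 6 mm below the top of that wall; axes as the charger's. The seated cell lies from here 61.5 mm along -x.
- bay2_plus (a point): The same point of bay 2. In each bay a coil spring 14 mm thick stands on the bay's axis (34 mm up) out of the panel-side wall, 19 mm long when free: its tip is then 54.5 mm from this point. It gives way along x, 0.8 N per mm, by up to 13 mm; a seated cell holds it 7 mm in. Push 2 to 5 mm farther, then lower the stud end inside the far wall.
- bay3_plus (a point): The same point of bay 3. In each bay the cell rests in two pairs of 45-degree cradle ribs, each 8 mm long in x, one pair 2.5 to 10.5 mm from the plain end, the other 6.5 to 14.5 mm from this point; they reach 20 mm to each side of the axis, tops 3 mm below it. Between the pairs 36 mm is clear for fingers down to the base, 12 mm above the bench.
- bay4_plus (a point): The same point of bay 4, at the charger's -y end.
- cell1: D cell 1 (some of the four may be absent): cylinder 33 mm in diameter, 61.5 mm long with its stud, about 140 g, black sleeve with a copper-coloured band near the plus end; starts lying on the pad (3 mm thick). Origin at the middle of its length on its axis; own +x along the axis to the plus end.
- cell2: D cell 2 (some of the four may be absent): cylinder 33 mm in diameter, 61.5 mm long with its stud, about 140 g, black sleeve with a copper-coloured band near the plus end; starts lying on the pad (3 mm thick). Origin at the middle of its length on its axis; own +x along the axis to the plus end.
- cell3: D cell 3 (some of the four may be absent): cylinder 33 mm in diameter, 61.5 mm long with its stud, about 140 g, black sleeve with a copper-coloured band near the plus end; starts lying on the pad (3 mm thick). Origin at the middle of its length on its axis; own +x along the axis to the plus end.
- cell4: D cell 4 (some of the four may be absent): cylinder 33 mm in diameter, 61.5 mm long with its stud, about 140 g, black sleeve with a copper-coloured band near the plus end; starts lying on the pad (3 mm thick). Origin at the middle of its length on its axis; own +x along the axis to the plus end.
- cell1_plus (a point): Cell 1: tip of its 10 mm wide, 3 mm long stud (plus end).
- cell2_plus (a point): Cell 2: tip of its 10 mm wide, 3 mm long stud (plus end).
- cell3_plus (a point): Cell 3: tip of its 10 mm wide, 3 mm long stud (plus end).
- cell4_plus (a point): Cell 4: tip of its 10 mm wide, 3 mm long stud (plus end).
- start (a joint): Travel of the charger's start button in m: 0 up, 0.005 fully down; sprung, about 5 N to press fully, comes back up by itself.
- start_top (a point): Centre of the top of the start button, a 24 mm round key in a black collar on the charger's panel, at the +y end, 61 mm above the bench, its collar 52 mm; press straight down.
- basket: Empty wire basket, 90 mm (its x) by 130 mm (its y), walls 65 mm high, about 220 g; stands upright on the bench. Origin at the centre of its underside.
- basket_handle (a point): Middle of the basket's rigid handle bar: a straight level bar 12 mm square in section, 112 mm long along the basket's y, 145 mm above the basket's underside, carried by a 6 mm wire upright at each end.
- stand: Laboratory stand fixed to the bench: base plate 110 by 160 by 10 mm, column 14 mm thick and 222 mm high; origin at the centre of the base's underside. At 200 mm up (axis) two parallel prongs 8 mm thick, 68 mm apart (y = +34 and -34 mm), run from a crossbar 14 mm in front of the column along the stand's -x to x = -92 mm, then turn up by 20 mm to end at x = -104 mm.
- hook_seat (a point): Point midway between the two prongs, level with their upper edges (204 mm above the bench), 62 mm out from the column axis; axes as the stand's. The handle bar of the hung basket lies across both prongs (along the stand's y), its centre 6 mm above this level. The prongs pass between bar and rim (74 mm apart), so bring the basket in level from the tips, bar 40 mm above this level, then lower it.
- pad: Blue bench pad, 110 (x) by 370 (y) by 3 mm, fixed; origin at the centre of its underside.
- reagent_bottle: Bystander: blue bottle 86 mm in diameter, 180 mm high; origin under its centre.
- flask: Bystander: stoppered volumetric flask, 80 mm wide, 182 mm high; origin under its centre.
- tube_rack: Bystander: green tube rack 70 by 120 by 28 mm; origin under its centre.
There are look-alikes about, which are no part of the job. What is shaped like the cell4 but yellow is not meant. Leave any green look-alike of the cell3 alone.

How it is judged:
On the way, in this order (a step that is already met when the one before it is completed fails the run):
1. every cell present lies seated in a bay, stud on the flat contact, plain end on the spring, let go ((distance between cell1_plus and bay1_plus below 0.005 m or distance between cell1_plus and bay2_plus below 0.005 m or distance between cell1_plus and bay3_plus below 0.005 m or distance between cell1_plus and bay4_plus below 0.005 m) and angle between the x axis of each of cell1, cell2, cell3, cell4 and the x axis of charger, either way round below 0.07 rad and (distance between cell2_plus and bay1_plus below 0.005 m or distance between cell2_plus and bay2_plus below 0.005 m or distance between cell2_plus and bay3_plus below 0.005 m or distance between cell2_plus and bay4_plus below 0.005 m) and (distance between cell3_plus and bay1_plus below 0.005 m or distance between cell3_plus and bay2_plus below 0.005 m or distance between cell3_plus and bay3_plus below 0.005 m or distance between cell3_plus and bay4_plus below 0.005 m) and (distance between cell4_plus and bay1_plus below 0.005 m or distance between cell4_plus and bay2_plus below 0.005 m or distance between cell4_plus and bay3_plus below 0.005 m or distance between cell4_plus and bay4_plus below 0.005 m) and contact force between the fingers and cell1 below 0.1 N and contact force between the fingers and cell2 below 0.1 N and contact force between the fingers and cell3 below 0.1 N and contact force between the fingers and cell4 below 0.1 N), for 0.2 s.
2. the start button is pressed fully down (value of joint start above 0.004 m), for 0.1 s.
At the end, for the whole second after the job is handed in: Every cell present lies in a bay: stud tip within 5 mm of bayN_plus, axis within 0.07 rad of the charger's x; start was pressed after the last went in; the basket hangs at rest, within 0.15 rad of upright, its bar across both prongs (bar centre 1 to 11 mm above them, within 22 mm of the middle) ((distance between cell1_plus and bay1_plus below 0.005 m or distance between cell1_plus and bay2_plus below 0.005 m or distance between cell1_plus and bay3_plus below 0.005 m or distance between cell1_plus and bay4_plus below 0.005 m) and angle between the x axis of each of cell1, cell2, cell3, cell4 and the x axis of charger, either way round below 0.07 rad and (distance between cell2_plus and bay1_plus below 0.005 m or distance between cell2_plus and bay2_plus below 0.005 m or distance between cell2_plus and bay3_plus below 0.005 m or distance between cell2_plus and bay4_plus below 0.005 m) and (distance between cell3_plus and bay1_plus below 0.005 m or distance between cell3_plus and bay2_plus below 0.005 m or distance between cell3_plus and bay3_plus below 0.005 m or distance between cell3_plus and bay4_plus below 0.005 m) and (distance between cell4_plus and bay1_plus below 0.005 m or distance between cell4_plus and bay2_plus below 0.005 m or distance between cell4_plus and bay3_plus below 0.005 m or distance between cell4_plus and bay4_plus below 0.005 m) and linear speed of each of cell1, cell2, cell3, cell4 below 0.02 m/s and x of basket_handle in the frame of hook_seat between -0.028 and 0.03 m and y of basket_handle in the frame of hook_seat between -0.022 and 0.022 m and z of basket_handle in the frame of hook_seat between 0.001 and 0.011 m and angle between basket's own z axis and vertical below 0.15 rad and linear speed of basket below 0.03 m/s); the robot touches nothing.
It fails at once if the reagent bottle is knocked over or pushed more than 40 mm (distance of reagent_bottle from where it was at the start of the episode above 0.04 m or angle between reagent_bottle's own z axis and vertical above 0.35 rad).
It fails at once if the flask is knocked over or pushed more than 40 mm (distance of flask from where it was at the start of the episode above 0.04 m or angle between flask's own z axis and vertical above 0.35 rad).
It fails at once if the tube rack is knocked over or pushed more than 40 mm (distance of tube_rack from where it was at the start of the episode above 0.04 m or angle between tube_rack's own z axis and vertical above 0.35 rad).
Of cell1, cell2, cell3, cell4 only 3 to 4 are there at a start; the rules pass over those that are not, and their reading is None.
At some moment in a run one of basket may be knocked a few centimetres aside while the robot is not near it.
It also fails if it takes over 208 s, if anything falls off the work surface, if the arm or the gripper's body presses on something with over 40 N, if the wrist force passes 120 N, or if a joint passes its speed limit or range.

### The arm

A 6-joint arm with a two-finger parallel gripper is mounted at the origin on the work surface. World frame = base frame: x ahead of the robot, y to its left, z up, the work surface at z = 0. Lengths are in m, angles in rad, forces in N, time in s.
With the tool pointing down it reaches from about 0.375 to 0.9 m from the base axis. Payload 3.1 kg.
Tool frame: the origin (TCP) lies at the very end of the fingers, on their centre line; the grasp point (between the pads) lies 19 mm behind it (manip.hold_point_z is the distance from the TCP to the grasp point, in m); y points along the fingers, z is the direction in which the jaws open and shut, and the axes are right-handed (so a half turn about y gives the same grasp; the last joint's range is limited). The gripper opens to 85 mm and grips with 20 to 120 N. Pads are 22 mm wide; open, the fingers measure 114 mm over their backs; the gripper's body (76 mm by 85 mm) begins 54 mm behind the grasp point. The pads swing forward as they close: fully open they stand 13 mm farther back than shut.
Start: joints at [1.155, 0.527, 1.433, -0, 1.181, -0.178], TCP at [0.147, 0.608, 0.231] pointing down, gripper open.
Joint ranges: [-3.08, 3.08], [-0.75, 2.2], [0.22, 2.44], [-1.43, 4.57], [0, 2.65], [-2.85, 2.85]. Speed limits (rad/s): [2.79, 2.79, 3.14, 3.14, 3.14, 3.14].

### API

Orientations are given as a unit quaternion [x, y, z, w].
In Python, from station import manip, eyes, workorder gives the robot as it stands. The module is installed in compiled form; this text tells all that it offers.
- The arm moves only by the shell command python3 -m jog 'ROWS' [OPENING] [FORCE]. ROWS is JSON, a list of rows, each a list of 2 entries, a list of its own where there are three numbers: the shift along the tool's x, y, z in cm, then the turn about the tool's y in rad. A call has 1 to 20 rows; each row is the pose to reach, as a shift and turn from the pose commanded when the call began, along the tool's axes at that moment; what a row does not reach only later rows make up. A row lasts 1/12 s, in which the tool goes at most 41.7 mm and 7.16 degrees, less where a joint would pass 70% of its speed; a pose out of reach is approached as far as the arm can. A call with a gripper value outside its range is refused whole. OPENING is the finger opening in cm, from 0 to 8.54, set as the call begins (- or left out, the last holds). The fingers move at their own pace and stop on an object; FORCE is the grip in N (left out, the last holds). Time passes only in rows, so rows that repeat a pose let the fingers close. It gives the time, the measured TCP pose, the force and the opening at its end, in the units of the state.
- manip.sense(): the state, without advancing time (a new reading comes with each control period).
- eyes.snapshot(name): name is "scene" or "top" or "wrist"; returns a dict with "frame" (480x640x3 uint8, red, green, blue), "vfov" (degrees; the focal length in pixels is half the picture's height over the tangent of half this angle, whatever the lens; pixels are square), "cx", "cy" (the principal point, pixels), "rvec" (rotation vector, rad) and "tvec" (3), from world to camera coordinates, as OpenCV has them. Camera axes: x right, y down, z forward; pixel columns grow to the right and rows downward; lengths in m; the calibration is good to about 2 mm. A picture is of the moment at which its call begins. There is no depth.
- workorder.sign_off(): hands the job in, once; it reports no verdict.
The state is a dict: "t": time; "q": joint angles; "qd": joint speeds; "tau": joint torques, N m; "tcp_pos": TCP position; "tool_rot": TCP orientation; "force": force on the tool from outside, world axes, zero at the start; "ft_torque": the same for the moment, N m; "finger_gap": opening from 0.0 (shut) to 1.0 (fully open).
Only numpy, scipy, OpenCV 4.12 (cv2) and the standard library are available. Lean on these libraries where they do the work, as an engineer would, in place of code of your own. Each camera call takes 0.05 s, during which the arm holds its last target. There are 200 camera calls.

## Working session

There is one attempt and no reset: what is moved stays moved. The work goes in short steps, Python scripts to look and compute and a shell command to move; the robot and the scene stay as the last step left them, time stands still between calls to the robot, and variables do not carry over. Pictures are saved under pics/ and viewed, about 12 in all and at most 16, crops included, and the job is handed in when it is done.

```bash
mkdir -p pics
cat > h.py <<'E'
import numpy as np, cv2, pickle
from station import manip, eyes
from scipy.spatial.transform import Rotation as R
def snap(name, fn=None):
    s=eyes.snapshot(name)
    if fn:
        cv2.imwrite('pics/'+fn+'.png',s['frame'][...,::-1]); pickle.dump(s,open('pics/'+fn+'.pkl','wb'))
    return s
def load(fn): return pickle.load(open('pics/'+fn+'.pkl','rb'))
def cam(s):
    f=240/np.tan(np.radians(s['vfov'])/2); K=np.array([[f,0,s['cx']],[0,f,s['cy']],[0,0,1]])
    Rm=cv2.Rodrigues(np.array(s['rvec'],float))[0]; return K,Rm,np.array(s['tvec'],float).ravel()
def pt(s,u,v,z):
    K,Rm,t=cam(s); c=-Rm.T@t; d=Rm.T@np.linalg.inv(K)@[u,v,1]; return c+d*(z-c[2])/d[2]
def proj(s,P):
    K,Rm,t=cam(s); q=K@(Rm@np.array(P,float)+t); return q[:2]/q[2]
def crop(s,x0,y0,x1,y1,k,fn):
    cv2.imwrite('pics/'+fn+'.png',cv2.resize(s['frame'][y0:y1,x0:x1],None,fx=k,fy=k,interpolation=cv2.INTER_CUBIC)[...,::-1])
def tool():
    st=manip.sense(); return np.array(st['tcp_pos']),R.from_quat(st['tool_rot'])
def rel(P):  # world point -> tool axes shift in cm
    p,r=tool(); return np.round(r.inv().apply(np.array(P)-p)*100,2)
E
python3 - <<'E'
from h import *
for n in('scene','top','wrist'):
    s=snap(n,n); K,Rm,t=cam(s); print(n,s['vfov'],K[0,0],-Rm.T@t,Rm[2])
st=manip.sense(); print(st); print(R.from_quat(st['tool_rot']).as_matrix().round(3), manip.hold_point_z)
E
```

```text
scene 57.20686605953915 440.1283899080233 [ 1.25641343 -0.29295084  0.81241344] [-0.67113875  0.33466709 -0.66149129]
top 48.90615497762857 527.7769135707456 [0.37936751 0.03415445 1.19971101] [ 0.16768045 -0.01151183 -0.98577419]
wrist 68.57084169510111 352.019220671773 [0.06428879 0.62738941 0.37192428] [ 0.31780908 -0.07825494 -0.94491986]
{'t': 0.15, 'q': array([ 1.15551375e+00,  5.28308657e-01,  1.43362586e+00, -2.82907005e-05,
        1.18142497e+00, -1.78511211e-01]), 'qd': array([ 0.00044006, -0.00156731, -0.00326442,  0.00122757,  0.00067871,
        0.00071356]), 'tau': array([ 8.75462010e-04, -4.42741191e+01, -1.78277814e+01, -2.25204644e-04,
        5.66104180e-03, -1.16536319e-05]), 'tcp_pos': array([0.14635629, 0.60703803, 0.23051832]), 'tool_rot': array([ 0.70275768, -0.08368601,  0.0833382 , -0.70155759]), 'force': array([0.76426522, 0.23038008, 0.1495002 ]), 'ft_torque': array([-0.00678021,  0.00161252, -0.01208162]), 'finger_gap': 0.9967576713510233}
[[ 0.972 -0.001  0.235]
 [-0.235 -0.002  0.972]
 [-0.    -1.    -0.002]] 0.0187
```

View pics/top.png

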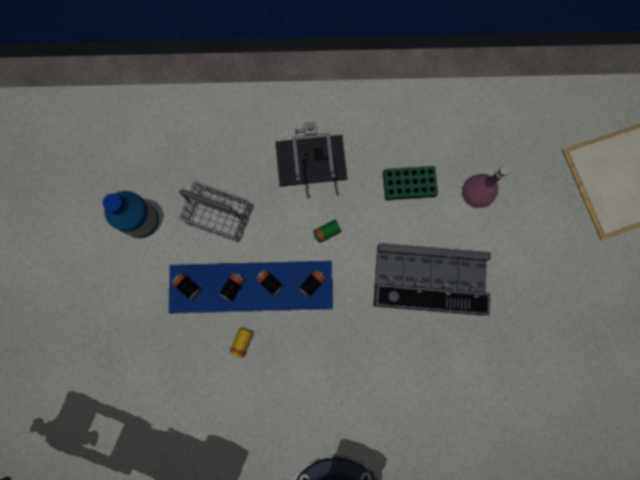

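View pics/scene.png

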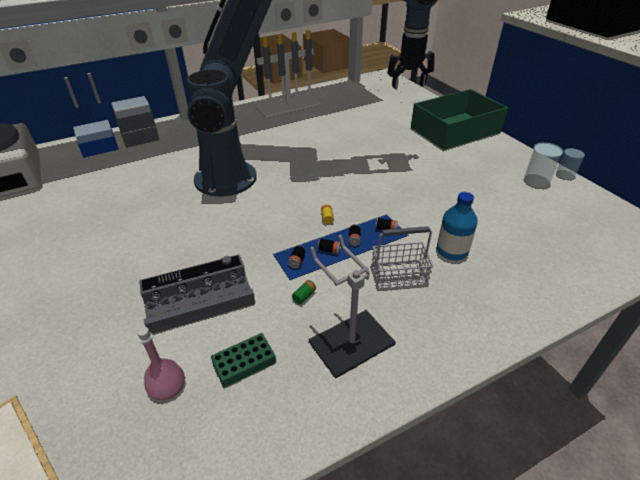

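The top view shows four black cells on the blue pad at about (187,286), (232,287), (270,282) and (312,283). The green look-alike at (327,231) and the yellow one at (241,342) lie off the pad and are the wrong colour. The charger is at (433,280), the basket at (216,211) and the stand at (311,160). I'll enlarge a crop to confirm.

Run:
```python
from h import *
s=load('top'); crop(s,165,230,345,360,4.4,'c1')
crop(s,365,230,505,325,5.7,'c2')
for n,u,v,z in [('c1',187,286,.0195),('c2',232,287,.0195),('c3',270,282,.0195),('c4',312,283,.0195),('padTL',169,265,0.003),('padBR',333,311,.003),('start',393,296,.061),('basket',216,211,.03),('stand',311,160,0.01),('bottle',140,215,0.05),('flask',480,190,.04)]:
    print(n,pt(s,u,v,z).round(3))
```

```text
c1 [0.477 0.316 0.02 ]
c2 [0.472 0.216 0.02 ]
c3 [0.482 0.132 0.02 ]
c4 [0.477 0.038 0.02 ]
padTL [0.527 0.362 0.003]
padBR [ 0.414 -0.008  0.003]
start [ 0.442 -0.136  0.061]
basket [0.644 0.251 0.03 ]
stand [0.766 0.034 0.01 ]
bottle [0.635 0.416 0.05 ]
flask [ 0.677 -0.348  0.04 ]
```

View pics/c1.png

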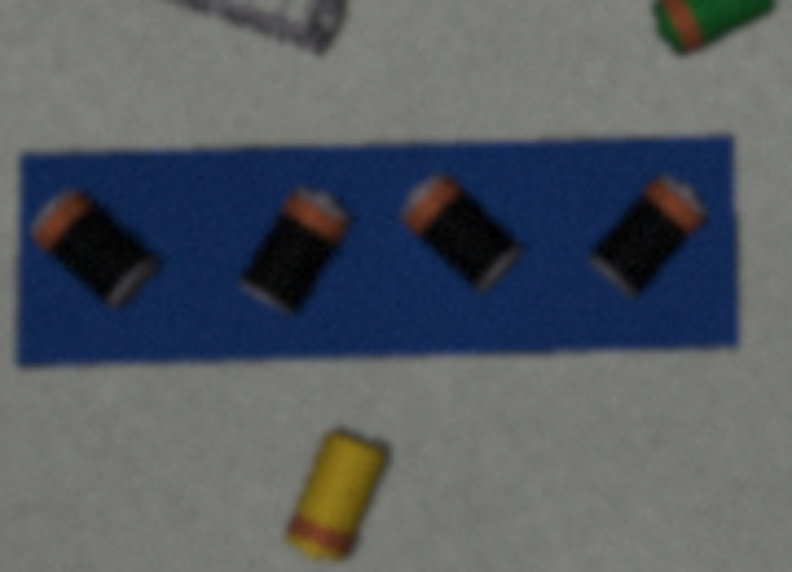

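View pics/c2.png

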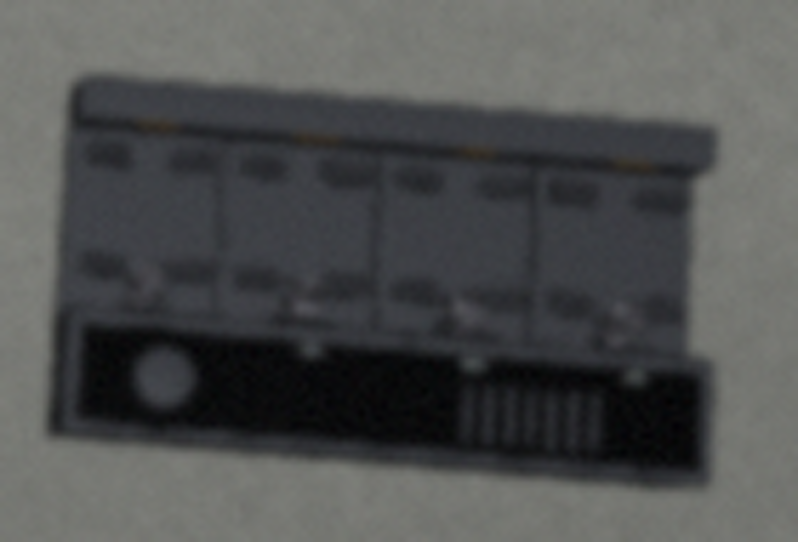

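The crop confirms four black cells with copper bands on the pad, all with the stud end upward in the image. The charger shows its four contacts in crop 2 at about (158,127), (318,140), (478,153) and (636,167), with the button at (165,377).

Run:
```python
from h import *
s=load('top')
def c(o,k,u,v,z): return pt(s,o[0]+(u+.5)/k-.5,o[1]+(v+.5)/k-.5,z)
for n,a,b in [('A',(52,212),(137,287)),('B',(325,203),(268,297)),('C',(428,192),(503,275)),('D',(683,190),(612,277))]:
    p=c((165,230),4.4,*a,.0195);q=c((165,230),4.4,*b,.0195);d=p-q
    print(n,((p+q)/2).round(4),'len',np.linalg.norm(d).round(4),'yaw',np.arctan2(d[1],d[0]).round(3))
for u,v,z in [(158,127,.04),(318,140,.04),(478,153,.04),(636,167,.04),(165,377,.061),(53,433,.046),(708,485,.046)]:
    print(c((365,230),5.7,u,v,z).round(4))
p=[c((365,230),5.7,u,v,.04) for u,v in[(158,127),(636,167)]]; d=p[0]-p[1]; print('charger yaw',np.arctan2(d[1],d[0])-np.pi/2,np.linalg.norm(d))
print(rel([.477,.038,.25]), R.from_quat(manip.sense()['tool_rot']).apply([1,0,0]))
```

```text
A [0.4765 0.3185 0.0195] len 0.0585 yaw 0.841
B [0.4738 0.2163 0.0195] len 0.055 yaw -0.549
C [0.4801 0.1307 0.0195] len 0.0572 yaw 0.719
D [0.4779 0.0382 0.0195] len 0.057 yaw -0.708
[ 0.5402 -0.1422  0.04  ]
[ 0.5336 -0.2043  0.04  ]
[ 0.527  -0.2664  0.04  ]
[ 0.5201 -0.3276  0.04  ]
[ 0.4421 -0.137   0.061 ]
[ 0.4227 -0.0956  0.046 ]
[ 0.397  -0.3441  0.046 ]
charger yaw -0.10792282871574743 0.1865390439097898
[ 45.49  -1.88 -47.56] [ 9.72102790e-01 -2.34555074e-01 -2.87988006e-04]
```

```bash
python3 -m jog '[[[45.5,3.1,-47.6],0.47],[[45.5,3.1,-47.6],0.47],[[45.5,3.1,-47.6],0.47],[[45.5,3.1,-47.6],0.47],[[45.5,3.1,-47.6],0.47],[[45.5,3.1,-47.6],0.47],[[45.5,3.1,-47.6],0.47],[[45.5,3.1,-47.6],0.47],[[45.5,3.1,-47.6],0.47],[[45.5,3.1,-47.6],0.47],[[45.5,3.1,-47.6],0.47],[[45.5,3.1,-47.6],0.47],[[45.5,3.1,-47.6],0.47],[[45.5,3.1,-47.6],0.47],[[45.5,3.1,-47.6],0.47],[[45.5,3.1,-47.6],0.47],[[45.5,3.1,-47.6],0.47],[[45.5,3.1,-47.6],0.47],[[45.5,3.1,-47.6],0.47],[[45.5,3.1,-47.6],0.47]]' 6.0 40
python3 - <<'E'
from h import *
s=snap('wrist','w1'); p,r=tool(); print(p,r.apply([1,0,0]))
print(proj(s,[.478,.038,.0195]),proj(s,p))
E
```

```text
t: 1.82
tcp_pos: [0.476, 0.0392, 0.2001]
tool_rot: [0.664, -0.245, 0.244, -0.664]
force: [-1.4, 0.9, -0.2]
finger_gap: 0.702
[0.47604688 0.03934162 0.20022081] [ 0.76158616 -0.64806266 -0.00114542]
[319.99386327 217.5115133 ] [319.63683512 315.3720987 ]
```

View pics/w1.png

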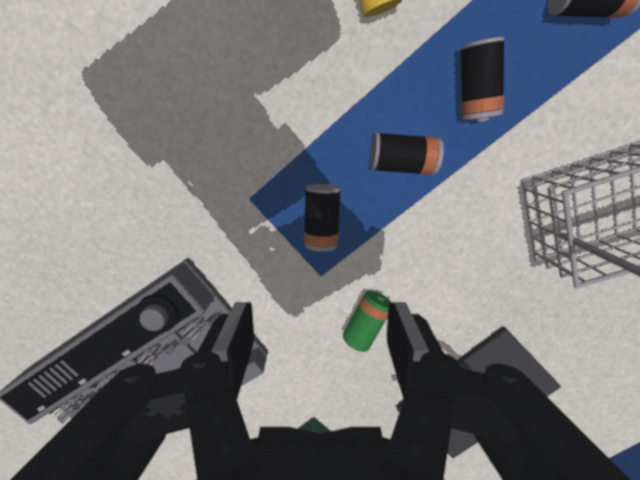

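The wrist view shows cell D at about (322,187) to (321,249), between plain end and stud, under the fingers. Cells C, B and A run up the pad to the right, and the green look-alike at (367,320) sits outside it.

Run:
```python
from h import *
s=load('w1')
for n,a,b in [('D',(323,188),(321,250)),('C',(374,152),(442,156)),('B',(485,43),(482,120))]:
    p=pt(s,*b,.0195);q=pt(s,*a,.0195);d=p-q
    print(n,((p+q)/2).round(4),'len',np.linalg.norm(d).round(4),'yaw',np.arctan2(d[1],d[0]).round(3), 'rel',rel((p+q)/2))
print(pt(s,157,314,.061))
p,r=tool(); print(np.arctan2(*r.apply([1,0,0])[[1,0]]))
```

```text
D [0.481  0.0379 0.0195] len 0.0608 yaw -0.734 rel [ 0.49 18.07  0.22]
C [0.4844 0.1357 0.0195] len 0.061 yaw 0.809 rel [-5.59 18.07  7.89]
B [0.478  0.2179 0.0195] len 0.0593 yaw -0.597 rel [-11.4   18.08  13.73]
[ 0.44247195 -0.12605506  0.061     ]
-0.7050384097380505
```

```bash
python3 -m jog '[[[0.4,5,0.2],0.03],[[0.4,9,0.2],0.03],[[0.4,13,0.2],0.03],[[0.4,16,0.2],0.03],[[0.4,18,0.2],0.03],[[0.4,19,0.2],0.03],[[0.4,19.6,0.2],0.03],[[0.4,19.6,0.2],0.03],[[0.4,19.6,0.2],0.03]]' 6 40
python3 -m jog '[[[0,0,0],0],[[0,0,0],0],[[0,0,0],0],[[0,0,0],0],[[0,0,0],0],[[0,0,0],0],[[0,0,0],0]]' 0 40
python3 -m jog '[[[0,-3,0],0],[[0,-7,0],0],[[0,-7,0],0],[[0,-7,0],0]]'
python3 - <<'E'
from h import *
s=snap('wrist','w2'); crop(s,180,170,460,380,2.8,'w2c'); p,r=tool()
print(p, [proj(s,p+r.apply([x,-.019,0])) for x in (-.03,0,.03)])
E
```

```text
t: 2.62
tcp_pos: [0.4822, 0.0374, 0.0052]
tool_rot: [-0.66, 0.254, -0.255, 0.66]
force: [0.2, 0.3, 0.6]
finger_gap: 0.707
t: 3.2
tcp_pos: [0.4825, 0.0369, 0.0058]
tool_rot: [-0.659, 0.254, -0.256, 0.66]
force: [-0.6, 1.6, 5.2]
finger_gap: 0.373
t: 3.53
tcp_pos: [0.4833, 0.0367, 0.0767]
tool_rot: [-0.659, 0.252, -0.257, 0.66]
force: [-1.6, -0.2, -1.1]
finger_gap: 0.372
[0.48206931 0.03690922 0.07537375] [array([317.43207946, 268.70809155]), array([317.574068  , 335.91539986]), array([317.69782113, 394.49135838])]
```

View pics/w2c.png

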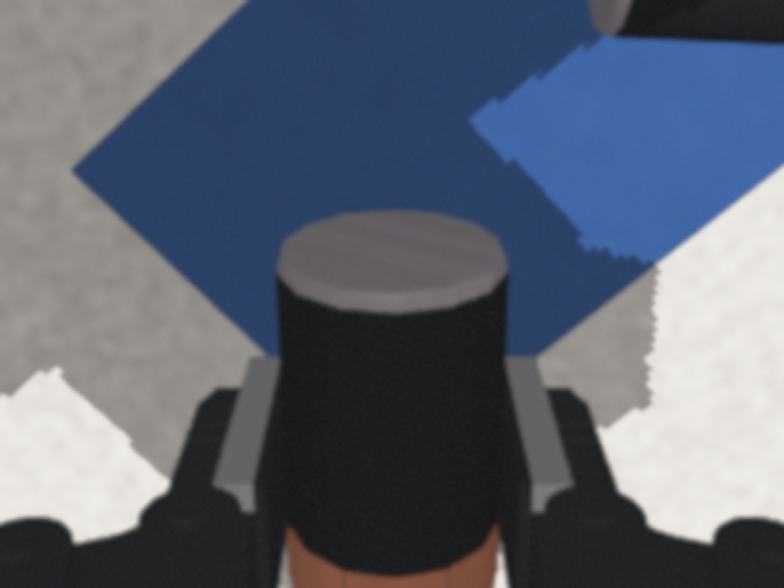

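Cell D is held between the pads, and its plain face centre in the crop is at about (393,255), with its rim from row 210 to 310. I'll fit where it sits in the grip.

```bash
cat >> h.py <<'E'
from scipy.optimize import least_squares
def fitplain(s,top,bot):  # full-pixel rows of plain-face top rim & bottom rim -> x of plain face, height above TCP, tilt assumed 0
    p,r=tool()
    def f(a): 
        return [proj(s,p+r.apply([a[0],-a[1]-.0165,0]))[1]-top, proj(s,p+r.apply([a[0],-a[1]+.0165,0]))[1]-bot]
    return least_squares(f,[-.03,.015]).x
CY=-0.108; CX=np.array([np.cos(CY),np.sin(CY),0]); CYv=np.array([-np.sin(CY),np.cos(CY),0])
E
python3 - <<'E'
from h import *
s=load('w2'); print(fitplain(s,170+310/2.8,170+210/2.8))
# bays
b1=np.array([.5402,-.1422,.04]); b4=np.array([.5201,-.3276,.04])
p,r=tool()
for n,b in(('b4',b4),): 
    t=b-.08*CX; t[2]=.13; print(n,rel(t))
print(np.arctan2(*r.apply([1,0,0])[[1,0]]))
E
```

```text
[-0.03621388  0.02602937]
b4 [ 20.85  -5.46 -29.14]
-0.7368433562236245
```

Run:
```python
from h import *
b4=np.array([.5201,-.3276,.04]); t=b4-.0205*CX; t[2]=.2; print(rel(t))
```

```text
[ 25.68 -12.44 -25.63]
```

```bash
python3 -m jog '[[[0,-4,0],0],[[0,-8,0],0],[[0,-12.4,0],0],[[25.7,-12.4,-25.6],-0.63],[[25.7,-12.4,-25.6],-0.63],[[25.7,-12.4,-25.6],-0.63],[[25.7,-12.4,-25.6],-0.63],[[25.7,-12.4,-25.6],-0.63],[[25.7,-12.4,-25.6],-0.63],[[25.7,-12.4,-25.6],-0.63],[[25.7,-12.4,-25.6],-0.63],[[25.7,-12.4,-25.6],-0.63],[[25.7,-12.4,-25.6],-0.63],[[25.7,-12.4,-25.6],-0.63],[[25.7,-12.4,-25.6],-0.63],[[25.7,-12.4,-25.6],-0.63],[[25.7,-12.4,-25.6],-0.63]]'
python3 - <<'E'
from h import *
s=snap('wrist','w3'); p,r=tool(); print(p, np.arctan2(*r.apply([1,0,0])[[1,0]]))
crop(s,140,60,540,360,2,'w3c')
for i in range(4):
    b=np.array([.5402,-.1422,.04])+ (np.array([.5201,-.3276,.04])-np.array([.5402,-.1422,.04]))*i/3
    print(proj(s,b), proj(s,b-CX*.0735+[0,0,.006]))
E
```

```text
t: 5.0
tcp_pos: [0.4994, -0.323, 0.1975]
tool_rot: [-0.705, 0.038, -0.036, 0.707]
force: [0.3, 0.1, -1.2]
finger_gap: 0.369
[ 0.49965044 -0.32318539  0.19785926] -0.10492976187623232
[522.94284254 244.68246946] [544.11371016 162.45370046]
[454.14755375 244.52636518] [468.25805564 162.22761622]
[385.27039466 244.37007514] [392.30283974 162.00123525]
[316.31121906 244.21359899] [316.24786632 161.77455695]
```

View pics/w3c.png

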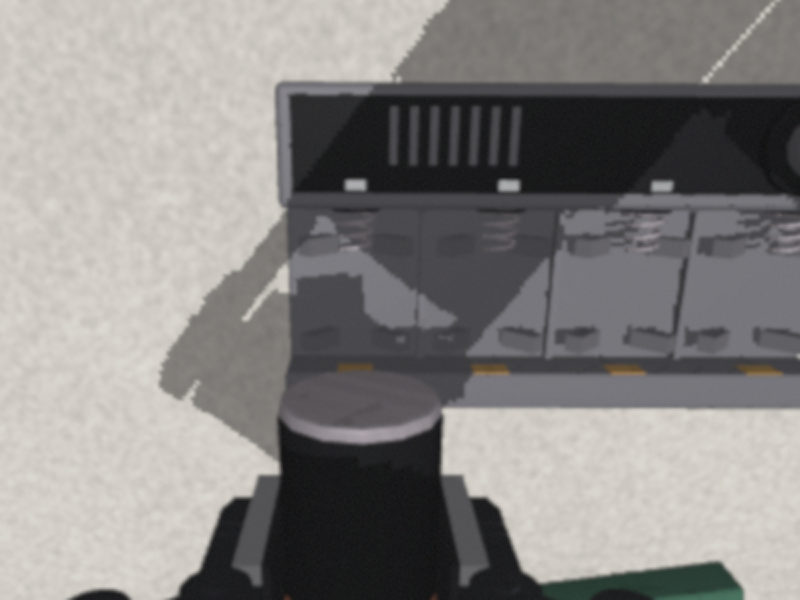

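The crop shows the contacts at rows 365–374, columns 355, 490, 626 and 762. The far wall's inner top edge is about 2.4 mm farther in +x than the top view gave, and the bay spacing and columns agree. Held cell D hangs over bay 4. I'll correct x and lower it.

```bash
python3 -m jog '[[[0.4,4,-0.1],0],[[0.4,8,-0.1],0],[[0.4,11,-0.1],0],[[0.4,13.5,-0.1],0],[[0.4,14.5,-0.1],0],[[0.4,15,-0.1],0],[[0.4,15,-0.1],0],[[0.4,15,-0.1],0]]' - 30
for i in 1; do python3 -m jog '[[[0,0.2,0],0],[[0,0.3,0],0],[[0,0.3,0],0]]'; python3 -m jog '[[[0,0.2,0],0],[[0,0.3,0],0],[[0,0.3,0],0]]';python3 -m jog '[[[0,0.2,0],0],[[0,0.3,0],0],[[0,0.3,0],0]]'; done | grep -E 'pos|force'
```

```text
t: 5.72
tcp_pos: [0.5048, -0.327, 0.0496]
tool_rot: [0.707, -0.037, 0.038, -0.706]
force: [0.4, -0.5, -1.3]
finger_gap: 0.373
tcp_pos: [0.5042, -0.3271, 0.0464]
force: [-0.2, -1.1, -1.2]
tcp_pos: [0.5039, -0.3269, 0.0427]
force: [-0.9, 0.2, 1.7]
tcp_pos: [0.5035, -0.3269, 0.0414]
force: [-4.3, 1.6, 13.5]
```

```bash
for i in 1; do python3 -m jog '[[[0,0.2,0],0],[[0,0.3,0],0],[[0,0.3,0],0]]' - 22; python3 -m jog '[[[0,0.15,0],0],[[0,0.2,0],0],[[0,0.2,0],0]]';python3 -m jog '[[[0,0.1,0],0],[[0,0.1,0],0]]'; done | grep -E 'pos|force'
python3 - <<'E'
from h import *
s=snap('wrist','w4'); crop(s,180,150,480,375,2.6,'w4c'); s=snap('scene','s4'); crop(s,120,240,280,340,5,'s4c')
E
```

```text
tcp_pos: [0.5028, -0.3268, 0.0389]
force: [-5.9, 1.0, 17.3]
tcp_pos: [0.5024, -0.3269, 0.037]
force: [-7.9, 0.8, 17.0]
tcp_pos: [0.5023, -0.3268, 0.036]
force: [-8.6, 0.9, 17.4]
```

View pics/w4c.png

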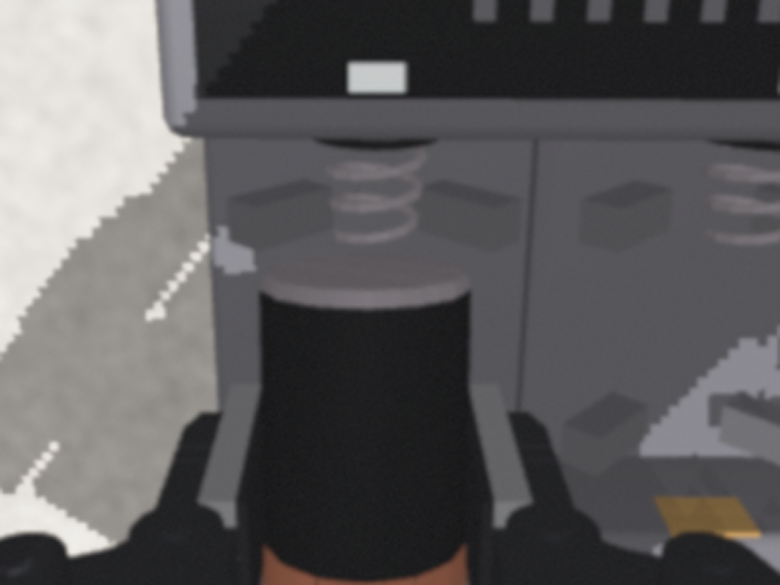

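The cell has tipped with its plain end down: the face is foreshortened to rows 265–305, just in front of spring bay 4 at (375,200) and about 2–3 mm left of it. I'll shift it +y, tip it a bit more, then push it back on the spring.

```bash
(python3 -m jog '[[[0,0.1,0.1],0],[[0,0.15,0.2],0],[[0,0.15,0.2],0]]' ; python3 -m jog '[[[-0.2,0,0],0],[[-0.4,0,0],0],[[-0.4,0,0],0]]';python3 -m jog '[[[-0.2,0,0],0],[[-0.4,0,0],0],[[-0.4,0,0],0]]' )| grep -E 'pos|force'
python3 - <<'E'
from h import *
s=snap('wrist','w5'); crop(s,180,150,480,375,2.6,'w5c')
E
```

```text
tcp_pos: [0.5023, -0.3265, 0.035]
force: [-11.4, -2.9, 19.1]
tcp_pos: [0.502, -0.3266, 0.035]
force: [-0.6, 0.3, 13.5]
tcp_pos: [0.4988, -0.3265, 0.0345]
force: [0.3, -1.4, 10.5]
```

View pics/w5c.png

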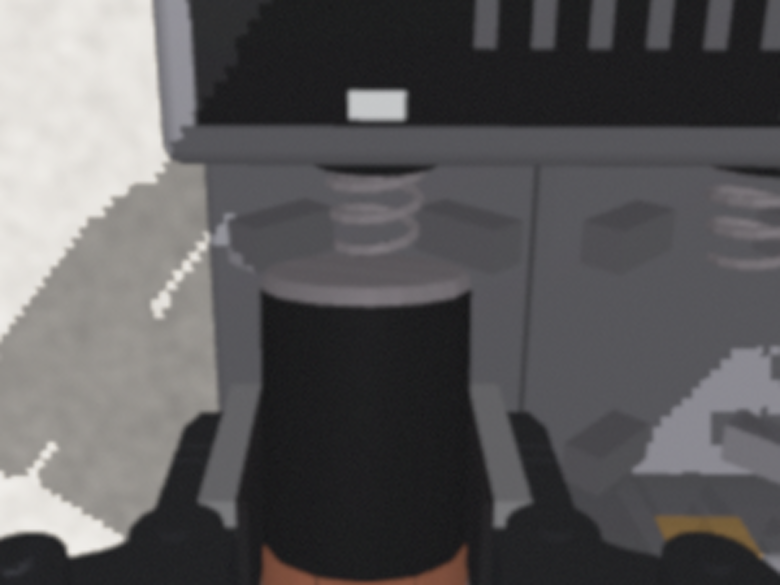

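Now the plain face (row 265–300) is right at the spring tip (row 250). I'll keep pushing back.

```bash
(python3 -m jog '[[[-0.2,0,0.1],0],[[-0.4,0,0.1],0],[[-0.4,0,0.1],0],[[-0.4,0,0.1],0]]';python3 -m jog '[[[-0.2,0,0],0],[[-0.4,0,0],0],[[-0.4,0,0],0],[[-0.4,0,0],0]]';python3 -m jog '[[[-0.1,0,0],0],[[-0.2,0,0],0],[[-0.2,0,0],0]]' )| grep -E 'pos|force'
python3 - <<'E'
from h import *
s=snap('wrist','w6'); p,r=tool(); b=np.array([.5225,-.3268,.034]); print((p-b)@CX,(p-b)@CYv)
E
```

```text
tcp_pos: [0.4946, -0.3245, 0.0329]
force: [4.4, -2.6, 1.4]
tcp_pos: [0.4917, -0.3242, 0.0329]
force: [7.6, -0.6, 2.9]
tcp_pos: [0.4901, -0.3241, 0.0329]
force: [8.6, -0.6, 2.1]
-0.032379228625934314 -0.0008131982001637357
```

Spring force is 8.6 N and the stud is off the wall, so it is clear of the contact. Lowering.

```bash
(python3 -m jog '[[[0,0.2,0],0],[[0,0.4,0],0],[[0,0.4,0],0]]';python3 -m jog '[[[0,0.2,0],0],[[0,0.4,0],0],[[0,0.4,0],0]]';python3 -m jog '[[[0,0.2,0],0],[[0,0.4,0],0],[[0,0.4,0],0]]';python3 -m jog '[[[0,0.1,0],0],[[0,0.2,0],0],[[0,0.2,0],0]]' )| grep -E 'pos|force'
python3 - <<'E'
from h import *
s=snap('wrist','w7'); crop(s,180,150,480,375,2.6,'w7c')
E
```

```text
tcp_pos: [0.4905, -0.3244, 0.0291]
force: [9.1, -1.2, 4.5]
tcp_pos: [0.4908, -0.3246, 0.0253]
force: [8.9, -1.8, 3.6]
tcp_pos: [0.491, -0.3246, 0.0217]
force: [9.5, -0.7, 7.4]
tcp_pos: [0.4913, -0.3244, 0.0202]
force: [10.3, 1.3, 8.4]
```

View pics/w7c.png

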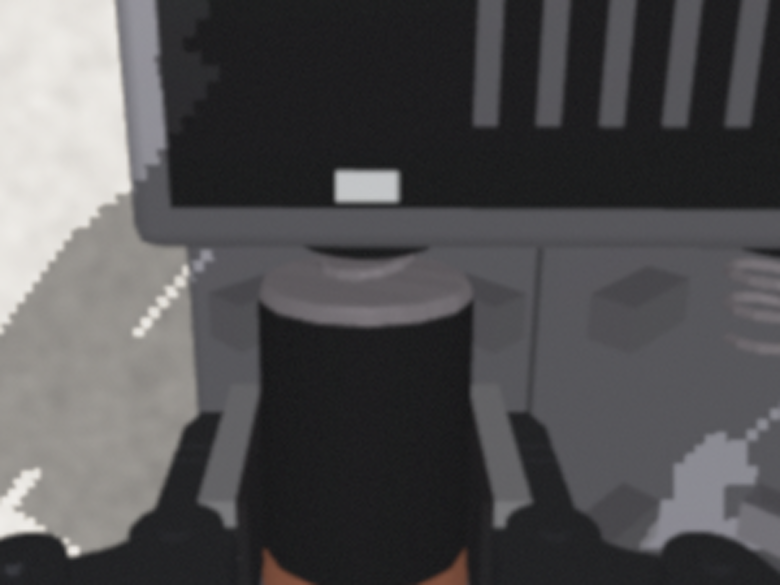

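The spring is compressed behind the plain face, and the cell is nearly level. Next I'll push the last bit down and release.

```bash
(python3 -m jog '[[[0,0.1,0],0],[[0,0.2,0],0],[[0,0.2,0],0]]';python3 -m jog '[[[0,0,0],0],[[0,0,0],0],[[0,0,0],0],[[0,0,0],0],[[0,0,0],0]]' 4.8; python3 -m jog '[[[0,-2,0],0],[[0,-5,0],0],[[0,-9,0],0],[[0,-9,0],0],[[0,-9,0],0]]';python3 -m jog '[[[0,0,0],0],[[0,0,0],0],[[0,0,0],0],[[0,0,0],0],[[0,0,0],0]]' 0 30 )| grep -E 'pos|force|gap|t:'
python3 - <<'E'
from h import *
s=snap('wrist','w8'); p,r=tool(); b=np.array([.5225,-.3268,.034]); print((p-b)@CX,(p-b)@CYv)
crop(s,140,60,540,360,2,'w8c')
E
```

```text
t: 10.3
tcp_pos: [0.4915, -0.3243, 0.0185]
tool_rot: [0.708, -0.034, 0.042, -0.704]
force: [9.8, 1.4, 11.9]
finger_gap: 0.367
t: 10.72
tcp_pos: [0.4852, -0.3211, 0.0151]
tool_rot: [-0.706, 0.039, -0.037, 0.707]
force: [0.1, 0.4, 0.0]
finger_gap: 0.564
t: 11.13
tcp_pos: [0.4871, -0.3229, 0.108]
tool_rot: [0.707, -0.037, 0.039, -0.705]
force: [-0.2, 0.1, -0.6]
finger_gap: 0.562
t: 11.55
tcp_pos: [0.4857, -0.3214, 0.1047]
tool_rot: [-0.706, 0.038, -0.037, 0.707]
force: [-0.6, 0.3, -0.2]
finger_gap: 0.004
-0.03699879535295364 0.0013333961381790656
```

View pics/w8c.png

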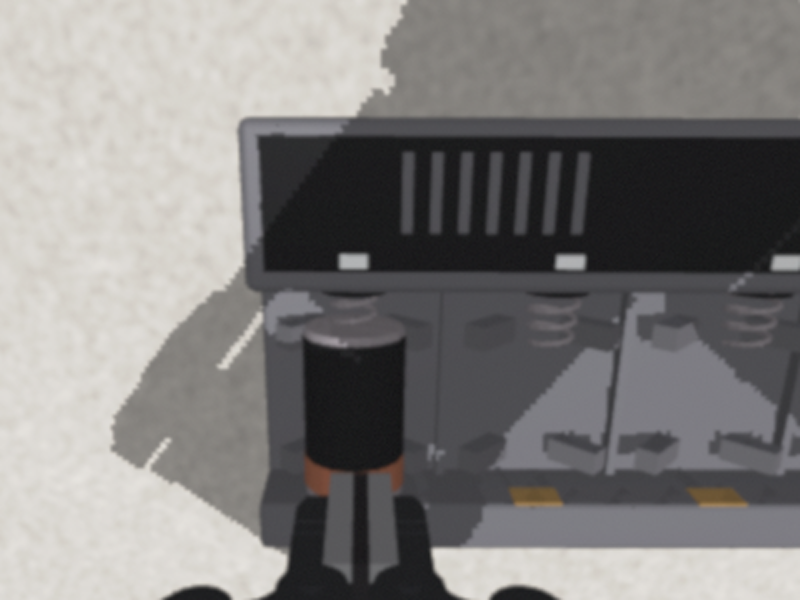

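Cell D looks seated in bay 4. I'll verify by pressing its stud end with shut fingers, since a seated cell's top is at 50.5 mm.

```bash
(python3 -m jog '[[[1.2,1,0],0],[[2.5,3,0],0],[[2.5,4.5,0],0],[[2.5,4.9,0],0],[[2.5,4.9,0],0]]';python3 -m jog '[[[0,0.2,0],0],[[0,0.4,0],0],[[0,0.4,0],0],[[0,0.4,0],0]]'; python3 -m jog '[[[0,0.1,0],0],[[0,0.2,0],0],[[0,0.2,0],0]]';python3 -m jog '[[[0,0.1,0],0],[[0,0.2,0],0],[[0,0.2,0],0]]'; python3 -m jog '[[[0,-5,0],0],[[0,-10,0],0],[[0,-14,0],0],[[0,-14,0],0]]' 6 ) | grep -E 'pos|force|t:'
python3 - <<'E'
from h import *
p,r=tool(); print(rel([.4844,.1357,.2]), np.arctan2(*r.apply([1,0,0])[[1,0]]))
E
```

```text
t: 12.02
tcp_pos: [0.51, -0.3234, 0.0551]
tool_rot: [-0.705, 0.039, -0.036, 0.707]
force: [0.3, -0.6, -0.1]
t: 12.35
tcp_pos: [0.5112, -0.3247, 0.0535]
tool_rot: [0.706, -0.038, 0.038, -0.706]
force: [-0.2, -0.2, -0.4]
t: 12.6
tcp_pos: [0.5114, -0.3248, 0.0512]
tool_rot: [0.706, -0.037, 0.038, -0.706]
force: [0.2, 0.0, 1.0]
t: 12.85
tcp_pos: [0.5117, -0.3249, 0.0503]
tool_rot: [0.707, -0.037, 0.038, -0.706]
force: [-0.2, 1.0, 9.0]
t: 13.18
tcp_pos: [0.5132, -0.3264, 0.1945]
tool_rot: [0.708, -0.035, 0.04, -0.704]
force: [-0.0, -1.4, 0.8]
[-7.78 -0.86 45.63] -0.10653311159851675
```

```bash
cat >> h.py <<'E'
def cellfix(s,P,fn=None,half=.05,z=.0195):
    # rectified view (0.5 mm/px) about P at axis height; cell = not blue; returns centre & yaw to the copper end
    k=np.arange(-half,half,.0005); X,Y=np.meshgrid(k,k,indexing='ij')
    uv=np.array([proj(s,[P[0]+a,P[1]+b,z]) for a,b in ((-half,-half),(-half,half),(half,half),(half,-half))],np.float32)
    n=len(k); H=cv2.getPerspectiveTransform(uv,np.array([[0,0],[n,0],[n,n],[0,n]],np.float32))
    im=cv2.warpPerspective(s['frame'],H,(n,n)).astype(int)  # col=y,row=x
    m=((im[...,2]-im[...,0])<18).astype(np.uint8); m=cv2.morphologyEx(m,cv2.MORPH_OPEN,np.ones((5,5),np.uint8))
    cop=(im[...,0]-im[...,2]>25)
    N,l,st,c=cv2.connectedComponentsWithStats(m); 
    best=min((i for i in range(1,N) if st[i,4]>3000 and st[i,4]<14000),key=lambda i:np.hypot(*(c[i]-n/2)))
    mm=(l==best); cnt=cv2.findContours(mm.astype(np.uint8),0,2)[0][0]; (cx,cy),(w,h),a=cv2.minAreaRect(cnt)
    B=cv2.boxPoints(((cx,cy),(w,h),a)); e=[B[1]-B[0],B[2]-B[1]]; e=max(e,key=np.linalg.norm)
    ax=np.array([e[1],e[0]]); ax/=np.linalg.norm(ax)
    q=np.argwhere(mm&cop).mean(0)-[cy,cx]; ax*=np.sign(ax@q)
    ctr=np.array([P[0]-half+cy*.0005,P[1]-half+cx*.0005,z])
    return ctr,np.arctan2(ax[1],ax[0]),np.array([w,h])*.0005
E
python3 -m jog '[[[-7.8,0,45.6],-0.92],[[-7.8,0,45.6],-0.92],[[-7.8,0,45.6],-0.92],[[-7.8,0,45.6],-0.92],[[-7.8,0,45.6],-0.92],[[-7.8,0,45.6],-0.92],[[-7.8,0,45.6],-0.92],[[-7.8,0,45.6],-0.92],[[-7.8,0,45.6],-0.92],[[-7.8,0,45.6],-0.92],[[-7.8,0,45.6],-0.92],[[-7.8,0,45.6],-0.92],[[-7.8,0,45.6],-0.92],[[-7.8,0,45.6],-0.92],[[-7.8,0,45.6],-0.92],[[-7.8,0,45.6],-0.92]]' 6 40
python3 - <<'E'
from h import *
s=load('w1'); print(cellfix(s,[.481,.038]),'check D')
s=snap('wrist','w9'); p,r=tool(); y=np.arctan2(*r.apply([1,0,0])[[1,0]]); print(p,y)
for P in ([.4844,.1357],[.478,.218]):
    c,a,d=cellfix(s,P); print(c,a,d,rel(c),'turn',y-a)
E
```

```text
t: 14.52
tcp_pos: [0.4824, 0.1357, 0.1887]
tool_rot: [0.65, 0.279, -0.279, -0.65]
force: [0.6, 0.1, -0.7]
finger_gap: 0.704
(array([0.47991872, 0.03870769, 0.0195    ]), np.float32(-0.76900613), array([0.03395975, 0.0654971 ])) check D
[0.48239126 0.13570332 0.18873261] 0.8105643789654743
[0.4834 0.1347 0.0195] 0.78539807 [0.06434671 0.03323402] [ 0.   16.92 -0.14] turn 0.025166312921620526
[0.47568382 0.2176397  0.0195    ] -0.5404196 [0.03747244 0.06311148] [ 5.48 16.92  6.13] turn 1.3509839575177205
```

```bash
(python3 -m jog '[[[0,5,-0.1],0.025],[[0,9,-0.1],0.025],[[0,13,-0.1],0.025],[[0,16,-0.1],0.025],[[0,17.6,-0.1],0.025],[[0,18.4,-0.1],0.025],[[0,18.5,-0.1],0.025],[[0,18.5,-0.1],0.025]]' 6 40
python3 -m jog '[[[0,0,0],0],[[0,0,0],0],[[0,0,0],0],[[0,0,0],0],[[0,0,0],0],[[0,0,0],0],[[0,0,0],0]]' 0 40
python3 -m jog '[[[0,-3,0],0],[[0,-7,0],0],[[0,-11,0],0],[[0,-11,0],0],[[0,-11,0],0],[[0,-11,0],0]]')| grep -E 'pos|force|t:|gap'
python3 - <<'E'
from h import *
p,r=tool(); b=np.array([.5292,-.2652,.0])-.0187*CX; b[2]=.115; print(rel(b), np.arctan2(*r.apply([1,0,0])[[1,0]])+.108)
E
```

```text
t: 15.23
tcp_pos: [0.4834, 0.1359, 0.004]
tool_rot: [0.653, 0.271, -0.271, -0.653]
force: [-0.1, 0.3, 0.6]
finger_gap: 0.702
t: 15.82
tcp_pos: [0.4841, 0.1366, 0.0054]
tool_rot: [0.653, 0.273, -0.27, -0.652]
force: [-0.2, -1.6, 7.6]
finger_gap: 0.375
t: 16.32
tcp_pos: [0.4823, 0.1367, 0.1141]
tool_rot: [0.653, 0.272, -0.272, -0.653]
force: [-0.5, -1.5, -1.3]
finger_gap: 0.37
[-26.37  -0.09 -30.2 ] 0.8964342717917556
```

```bash
(python3 -m jog '[[[-26.4,0,-30.2],0.9],[[-26.4,0,-30.2],0.9],[[-26.4,0,-30.2],0.9],[[-26.4,0,-30.2],0.9],[[-26.4,0,-30.2],0.9],[[-26.4,0,-30.2],0.9],[[-26.4,0,-30.2],0.9],[[-26.4,0,-30.2],0.9],[[-26.4,0,-30.2],0.9],[[-26.4,0,-30.2],0.9],[[-26.4,0,-30.2],0.9],[[-26.4,0,-30.2],0.9],[[-26.4,0,-30.2],0.9],[[-26.4,0,-30.2],0.9],[[-26.4,0,-30.2],0.9]]';python3 -m jog '[[[0,0,0],0],[[0,0,0],0]]') | grep -E 'pos|force|t:|gap'
python3 - <<'E'
from h import *
s=snap('wrist','w10'); p,r=tool(); b=np.array([.5292,-.2652,.0])-.0187*CX; b[2]=.05; print(p,rel(b), np.arctan2(*r.apply([1,0,0])[[1,0]])+.108)
E
```

```text
t: 17.57
tcp_pos: [0.5102, -0.2615, 0.1131]
tool_rot: [-0.705, 0.04, -0.038, 0.707]
force: [-0.0, 0.7, -0.9]
finger_gap: 0.37
t: 17.73
tcp_pos: [0.5109, -0.2625, 0.1139]
tool_rot: [-0.706, 0.039, -0.039, 0.706]
force: [0.6, 0.8, -0.9]
finger_gap: 0.373
[ 0.51095189 -0.26273143  0.11396034] [-0.03  6.4  -0.05] -0.0024915892983116417
```

```bash
(python3 -m jog '[[[0,3,-0.05],0],[[0,5,-0.05],0],[[0,6.2,-0.05],0],[[0,6.4,-0.05],0],[[0,6.4,-0.05],0]]' - 30
python3 -m jog '[[[0,0.2,0],0],[[0,0.4,0],0],[[0,0.6,0],0],[[0,0.8,0],0],[[0,0.8,0],0]]' - 22
python3 -m jog '[[[0,0.2,0],0],[[0,0.4,0],0],[[0,0.6,0],0],[[0,0.6,0],0]]'
python3 -m jog '[[[0,0.2,0],0],[[0,0.4,0],0],[[0,0.55,0],0],[[0,0.55,0],0]]'
python3 -m jog '[[[-0.2,0,0],0],[[-0.4,0,0],0],[[-0.6,0,0],0],[[-0.8,0,0],0],[[-0.8,0,0],0]]'
python3 -m jog '[[[-0.2,0,0],0],[[-0.4,0,0],0],[[-0.6,0,0],0],[[-0.8,0,0],0],[[-1,0,0],0],[[-1,0,0],0],[[-1,0,0],0]]')| grep -E 'pos|force'
python3 - <<'E'
from h import *
s=snap('wrist','w11'); p,r=tool(); b=np.array([.5292,-.2652,.034]); print((p-b)@CX,(p-b)@CYv)
a=load('w6')['frame'][130:380,200:440]; b=s['frame'][130:380,200:440]
cv2.imwrite('pics/w11c.png',cv2.resize(np.hstack([a,b]),None,fx=1.6,fy=1.6)[...,::-1])
E
```

```text
tcp_pos: [0.5105, -0.2637, 0.0492]
force: [-0.8, -0.7, -1.7]
tcp_pos: [0.5111, -0.2644, 0.0424]
force: [-0.0, 0.0, 2.2]
tcp_pos: [0.5099, -0.2643, 0.038]
force: [-6.0, 0.3, 15.2]
tcp_pos: [0.5092, -0.264, 0.0328]
force: [-8.4, 0.2, 17.1]
tcp_pos: [0.5047, -0.2647, 0.0323]
force: [1.0, -1.3, 7.9]
tcp_pos: [0.4967, -0.264, 0.0316]
force: [7.9, 0.5, 4.5]
-0.03245969953737696 -0.0022933364252434286
```

```bash
(python3 -m jog '[[[0,0.2,0.1],0],[[0,0.4,0.1],0],[[0,0.6,0.1],0],[[0,0.8,0.1],0],[[0,0.8,0.1],0]]'
python3 -m jog '[[[0,0.2,0],0],[[0,0.4,0],0],[[0,0.6,0],0],[[0,0.7,0],0],[[0,0.7,0],0]]')| grep -E 'pos|force'
```

```text
tcp_pos: [0.4975, -0.264, 0.0238]
force: [8.0, -1.6, 4.0]
tcp_pos: [0.4981, -0.263, 0.0176]
force: [9.9, 3.4, 10.8]
```

Matches the first insertion, so I'll release and press-check it.

```bash
(python3 -m jog '[[[0,0,0],0],[[0,0,0],0],[[0,0,0],0],[[0,0,0],0],[[0,0,0],0]]' 4.8; python3 -m jog '[[[0,-2,0],0],[[0,-5,0],0],[[0,-8,0],0],[[0,-8,0],0],[[0,-8,0],0]]';python3 -m jog '[[[0.5,0,0],0],[[2.5,0,0],0],[[2.5,0,0],0],[[2.5,0,0],0],[[2.5,0,0],0]]' 0 30 )| grep -E 'pos|force|t:'
python3 - <<'E'
from h import *
p,r=tool(); b=np.array([.5292,-.2652,.0])-.011*CX; b[2]=.055; print(rel(b))
E
```

```text
t: 21.58
tcp_pos: [0.4919, -0.2606, 0.0147]
tool_rot: [-0.706, 0.04, -0.039, 0.706]
force: [0.1, -0.6, 0.5]
t: 22.0
tcp_pos: [0.4936, -0.2618, 0.0967]
tool_rot: [0.707, -0.039, 0.04, -0.705]
force: [-0.4, 0.1, -1.1]
t: 22.42
tcp_pos: [0.5166, -0.263, 0.0939]
tool_rot: [-0.705, 0.041, -0.038, 0.707]
force: [0.3, 0.4, 0.8]
[ 0.19  3.89 -0.09]
```

```bash
(python3 -m jog '[[[0.2,2,0],0],[[0.2,3.5,0],0],[[0.2,3.9,0],0],[[0.2,3.9,0],0]]';python3 -m jog '[[[0,0.2,0],0],[[0,0.3,0],0],[[0,0.3,0],0],[[0,0.3,0],0]]'; python3 -m jog '[[[0,0.1,0],0],[[0,0.2,0],0],[[0,0.2,0],0]]';python3 -m jog '[[[0,0.1,0],0],[[0,0.2,0],0],[[0,0.2,0],0]]'; python3 -m jog '[[[0,-5,0],0],[[0,-10,0],0],[[0,-14,0],0],[[0,-14,0],0]]' 6 40 ) | grep -E 'pos|force'
python3 - <<'E'
from h import *
p,r=tool(); print(rel([.4757,.2176,.19]), np.arctan2(*r.apply([1,0,0])[[1,0]])+.54)
E
```

```text
tcp_pos: [0.5181, -0.2631, 0.0547]
force: [0.4, -0.2, -0.3]
tcp_pos: [0.52, -0.2643, 0.0539]
force: [-0.1, 0.3, -0.9]
tcp_pos: [0.5205, -0.2645, 0.0518]
force: [2.0, -0.0, 1.3]
tcp_pos: [0.5208, -0.2641, 0.0505]
force: [2.2, 2.1, 7.6]
tcp_pos: [0.5219, -0.2656, 0.1945]
force: [0.7, -1.3, 0.0]
[-9.97  0.18 47.51] 0.42854183303484095
```

```bash
python3 -m jog '[[[-10,0,47.5],0.43],[[-10,0,47.5],0.43],[[-10,0,47.5],0.43],[[-10,0,47.5],0.43],[[-10,0,47.5],0.43],[[-10,0,47.5],0.43],[[-10,0,47.5],0.43],[[-10,0,47.5],0.43],[[-10,0,47.5],0.43],[[-10,0,47.5],0.43],[[-10,0,47.5],0.43],[[-10,0,47.5],0.43],[[-10,0,47.5],0.43],[[-10,0,47.5],0.43],[[-10,0,47.5],0.43],[[-10,0,47.5],0.43]]' 6 40
python3 - <<'E'
from h import *
s=snap('wrist','w12'); p,r=tool(); y=np.arctan2(*r.apply([1,0,0])[[1,0]]); print(p,y)
for P in ([.4757,.2176],[.4765,.3185]):
    try: c,a,d=cellfix(s,P); print(c,a,d,rel(c),'turn',y-a)
    except Exception as e: print(e)
E
```

```text
t: 25.25
tcp_pos: [0.4734, 0.2178, 0.1891]
tool_rot: [0.681, -0.19, 0.19, -0.681]
force: [-0.5, 0.4, -0.2]
finger_gap: 0.7
[0.47352972 0.2176719  0.18916927] -0.5438213187333061
[0.47701617 0.21721029 0.0195    ] -0.5404195 [0.03395672 0.06525521] [ 0.33 16.97  0.15] turn -0.003401799785704762
[0.47987277 0.32155095 0.0195    ] 0.80939364 [0.06586076 0.03299824] [-4.83 16.96  9.23] turn -1.3532149630661918
```

```bash
(python3 -m jog '[[[0.2,5,0.1],0],[[0.2,9,0.1],0],[[0.2,13,0.1],0],[[0.2,16,0.1],0],[[0.2,17.6,0.1],0],[[0.2,18.4,0.1],0],[[0.2,18.5,0.1],0],[[0.2,18.5,0.1],0]]' 6 40
python3 -m jog '[[[0,0,0],0],[[0,0,0],0],[[0,0,0],0],[[0,0,0],0],[[0,0,0],0],[[0,0,0],0],[[0,0,0],0]]' 0 40
python3 -m jog '[[[0,-3,0],0],[[0,-7,0],0],[[0,-11,0],0],[[0,-11,0],0],[[0,-11,0],0],[[0,-11,0],0]]')| grep -E 'pos|force|t:|gap'
python3 - <<'E'
from h import *
p,r=tool(); b=np.array([.5225,-.3268,0])+.124*CYv-.0187*CX; b[2]=.115; print(rel(b), np.arctan2(*r.apply([1,0,0])[[1,0]])+.108)
E
```

```text
t: 25.97
tcp_pos: [0.4763, 0.2182, 0.0045]
tool_rot: [-0.681, 0.19, -0.19, 0.681]
force: [-0.4, -0.3, -0.3]
finger_gap: 0.704
t: 26.55
tcp_pos: [0.4768, 0.219, 0.006]
tool_rot: [-0.681, 0.188, -0.19, 0.682]
force: [-0.2, -1.5, 6.8]
finger_gap: 0.369
t: 27.05
tcp_pos: [0.4751, 0.2189, 0.1145]
tool_rot: [-0.681, 0.189, -0.189, 0.681]
force: [-1.0, -0.6, -2.0]
finger_gap: 0.373
[ 25.29  -0.05 -33.85] -0.4335604822383595
```

```bash
(python3 -m jog '[[[25.1,0,-33.9],-0.43],[[25.1,0,-33.9],-0.43],[[25.1,0,-33.9],-0.43],[[25.1,0,-33.9],-0.43],[[25.1,0,-33.9],-0.43],[[25.1,0,-33.9],-0.43],[[25.1,0,-33.9],-0.43],[[25.1,0,-33.9],-0.43],[[25.1,0,-33.9],-0.43],[[25.1,0,-33.9],-0.43],[[25.1,0,-33.9],-0.43],[[25.1,0,-33.9],-0.43],[[25.1,0,-33.9],-0.43],[[25.1,0,-33.9],-0.43],[[25.1,0,-33.9],-0.43],[[25.1,0,-33.9],-0.43]]';python3 -m jog '[[[0,0,0],0],[[0,0,0],0]]') | grep -E 'pos|t:|gap'
cat >> h.py <<'E'
def rim(s): # row where the plain face rim turns to the black sleeve, centre columns
    g=s['frame'][225:320,310:330].mean((1,2)); d=np.diff(g); return 225+int(np.argmin(d)), d.min().round(1)
def bay(n,off,z): b=np.array([.5225,-.3268,0])+.062*(4-n)*CYv+off*CX; b[2]=z; return b
E
python3 - <<'E'
from h import *
print('D',rim(load('w3')),'C',rim(load('w10')))
s=snap('wrist','w13'); p,r=tool(); print('B',rim(s)); print(p,rel(bay(2,-.0187,.05)), np.arctan2(*r.apply([1,0,0])[[1,0]])+.108)
E
```

```text
t: 28.38
tcp_pos: [0.5152, -0.199, 0.1137]
tool_rot: [-0.706, 0.04, -0.038, 0.706]
finger_gap: 0.371
t: 28.55
tcp_pos: [0.5159, -0.1999, 0.1144]
tool_rot: [-0.706, 0.039, -0.039, 0.706]
finger_gap: 0.37
D (281, np.float64(-44.5)) C (284, np.float64(-41.6))
B (290, np.float64(-30.8))
[ 0.51598358 -0.20013245  0.11441931] [ 0.14  6.44 -0.12] -0.00256315512097445
```

```bash
(python3 -m jog '[[[-0.13,3,-0.1],0],[[-0.13,5,-0.1],0],[[-0.13,6.2,-0.1],0],[[-0.13,6.4,-0.1],0],[[-0.13,6.4,-0.1],0]]' - 30
python3 -m jog '[[[0,0.2,0],0],[[0,0.4,0],0],[[0,0.6,0],0],[[0,0.8,0],0],[[0,0.8,0],0]]' - 22
python3 -m jog '[[[0,0.2,0],0],[[0,0.4,0],0],[[0,0.6,0],0],[[0,0.6,0],0]]'
python3 -m jog '[[[0,0.2,0],0],[[0,0.4,0],0],[[0,0.6,0],0],[[0,0.6,0],0]]'
python3 -m jog '[[[-0.2,0,0],0],[[-0.4,0,0],0],[[-0.6,0,0],0],[[-0.8,0,0],0],[[-0.8,0,0],0]]'
python3 -m jog '[[[-0.2,0,0],0],[[-0.4,0,0],0],[[-0.6,0,0],0],[[-0.8,0,0],0],[[-1,0,0],0],[[-1,0,0],0],[[-1,0,0],0]]')| grep -E 'pos|force'
python3 - <<'E'
from h import *
p,r=tool(); b=bay(2,0,0); print((p-b)@CX,(p-b)@CYv)
E
```

```text
tcp_pos: [0.5141, -0.2013, 0.0497]
force: [0.4, 0.6, -0.7]
tcp_pos: [0.5149, -0.2021, 0.0428]
force: [-1.2, 0.1, 1.2]
tcp_pos: [0.5134, -0.2018, 0.0381]
force: [-6.7, -0.0, 13.7]
tcp_pos: [0.5125, -0.2016, 0.0321]
force: [-8.1, -0.2, 14.4]
tcp_pos: [0.5079, -0.2019, 0.0315]
force: [0.6, -0.3, 6.8]
tcp_pos: [0.5003, -0.2013, 0.0311]
force: [9.1, 2.0, 2.8]
-0.03560289794606928 -0.0015997458953617809
```

```bash
(python3 -m jog '[[[0,0.2,0.1],0],[[0,0.4,0.1],0],[[0,0.6,0.1],0],[[0,0.8,0.1],0],[[0,0.8,0.1],0]]'
python3 -m jog '[[[0,0.2,0],0],[[0,0.4,0],0],[[0,0.6,0],0],[[0,0.7,0],0],[[0,0.7,0],0]]')| grep -E 'pos|force'
```

```text
tcp_pos: [0.5015, -0.2013, 0.0238]
force: [8.6, 0.2, 8.7]
tcp_pos: [0.5022, -0.2009, 0.0175]
force: [10.9, 2.9, 12.5]
```

```bash
(python3 -m jog '[[[0,0,0],0],[[0,0,0],0],[[0,0,0],0],[[0,0,0],0],[[0,0,0],0]]' 4.8; python3 -m jog '[[[0,-2,0],0],[[0,-5,0],0],[[0,-8,0],0],[[0,-8,0],0],[[0,-8,0],0]]';python3 -m jog '[[[0.5,0,0],0],[[2.7,0,0],0],[[2.7,0,0],0],[[2.7,0,0],0],[[2.7,0,0],0]]' 0 30
python3 -m jog '[[[0,2,0],0],[[0,3.5,0],0],[[0,3.9,0],0],[[0,3.9,0],0]]';python3 -m jog '[[[0,0.2,0],0],[[0,0.3,0],0],[[0,0.3,0],0],[[0,0.3,0],0]]'; python3 -m jog '[[[0,0.1,0],0],[[0,0.2,0],0],[[0,0.2,0],0]]';python3 -m jog '[[[0,0.1,0],0],[[0,0.2,0],0],[[0,0.2,0],0]]' )| grep -E 'pos|force|t:'
python3 - <<'E'
from h import *
p,r=tool();print((p-bay(2,0,0))@CX,(p-bay(2,0,0))@CYv)
E
```

```text
t: 32.35
tcp_pos: [0.4962, -0.1986, 0.0149]
tool_rot: [-0.706, 0.04, -0.039, 0.706]
force: [2.1, -0.0, 1.8]
t: 32.77
tcp_pos: [0.4963, -0.1989, 0.0962]
tool_rot: [0.706, -0.039, 0.04, -0.706]
force: [-1.2, 0.6, -0.1]
t: 33.18
tcp_pos: [0.522, -0.201, 0.0938]
tool_rot: [-0.705, 0.041, -0.038, 0.707]
force: [-0.7, 0.6, -0.1]
t: 33.52
tcp_pos: [0.5215, -0.2008, 0.0547]
tool_rot: [-0.705, 0.041, -0.038, 0.707]
force: [-0.7, -0.4, -0.2]
t: 33.85
tcp_pos: [0.5238, -0.202, 0.0539]
tool_rot: [0.706, -0.039, 0.04, -0.706]
force: [-0.3, -0.4, 0.5]
t: 34.1
tcp_pos: [0.5243, -0.2021, 0.0517]
tool_rot: [0.706, -0.039, 0.04, -0.706]
force: [1.1, 0.3, 0.8]
t: 34.35
tcp_pos: [0.5245, -0.2019, 0.0504]
tool_rot: [0.706, -0.039, 0.04, -0.706]
force: [0.5, 2.3, 7.3]
-0.011462812239937066 0.0003918155964071315
```

```bash
python3 -m jog '[[[0,-5,0],0],[[0,-10,0],0],[[0,-14,0],0],[[0,-14,0],0]]' 6 40 | grep pos
python3 - <<'E'
from h import *
p,r=tool(); print(rel([.4790,.3206,.19]), np.arctan2(*r.apply([1,0,0])[[1,0]])-.809)
E
```

```text
tcp_pos: [0.5256, -0.203, 0.1943]
[-10.46   0.17  51.52] -0.9204407957647176
```

```bash
python3 -m jog '[[[-10.5,0,51.5],-0.92],[[-10.5,0,51.5],-0.92],[[-10.5,0,51.5],-0.92],[[-10.5,0,51.5],-0.92],[[-10.5,0,51.5],-0.92],[[-10.5,0,51.5],-0.92],[[-10.5,0,51.5],-0.92],[[-10.5,0,51.5],-0.92],[[-10.5,0,51.5],-0.92],[[-10.5,0,51.5],-0.92],[[-10.5,0,51.5],-0.92],[[-10.5,0,51.5],-0.92],[[-10.5,0,51.5],-0.92],[[-10.5,0,51.5],-0.92],[[-10.5,0,51.5],-0.92],[[-10.5,0,51.5],-0.92],[[-10.5,0,51.5],-0.92]]' 6 40|grep -E 't:|force'
python3 - <<'E'
from h import *
s=snap('wrist','w14'); p,r=tool(); y=np.arctan2(*r.apply([1,0,0])[[1,0]]); print(p,y)
for P in ([.479,.3206],):
    c,a,d=cellfix(s,P); print(c,a,d,rel(c),'turn',y-a)
E
```

```text
t: 36.1
tool_rot: [0.65, 0.277, -0.278, -0.65]
force: [-0.4, -0.1, 0.4]
[0.47671563 0.3201374  0.18912038] 0.8062409552644976
[0.47996233 0.32086713 0.0195    ] 0.82241833 [0.06493074 0.03365616] [ 0.3  16.96 -0.19] turn -0.01617737683541698
```

```bash
(python3 -m jog '[[[0.25,5,-0.15],-0.015],[[0.25,9,-0.15],-0.015],[[0.25,13,-0.15],-0.015],[[0.25,16,-0.15],-0.015],[[0.25,17.6,-0.15],-0.015],[[0.25,18.4,-0.15],-0.015],[[0.25,18.5,-0.15],-0.015],[[0.25,18.5,-0.15],-0.015]]' 6 40
python3 -m jog '[[[0,0,0],0],[[0,0,0],0],[[0,0,0],0],[[0,0,0],0],[[0,0,0],0],[[0,0,0],0],[[0,0,0],0]]' 0 40
python3 -m jog '[[[0,-3,0],0],[[0,-7,0],0],[[0,-11,0],0],[[0,-11,0],0],[[0,-11,0],0],[[0,-11,0],0]]')| grep -E 'pos|force|t:|gap'
python3 - <<'E'
from h import *
p,r=tool(); print(rel(bay(1,-.020,.115)), np.arctan2(*r.apply([1,0,0])[[1,0]])+.108)
E
```

```text
t: 36.82
tcp_pos: [0.4803, 0.3219, 0.0047]
tool_rot: [0.648, 0.283, -0.282, -0.648]
force: [0.3, 0.4, 0.6]
finger_gap: 0.707
t: 37.4
tcp_pos: [0.4808, 0.3229, 0.0062]
tool_rot: [0.648, 0.284, -0.282, -0.648]
force: [-0.3, -2.0, 7.1]
finger_gap: 0.372
t: 37.9
tcp_pos: [0.4788, 0.3223, 0.1144]
tool_rot: [-0.648, -0.283, 0.283, 0.648]
force: [0.5, 0.4, -1.7]
finger_gap: 0.369
[-30.9   -0.06 -34.63] 0.9313854770140063
```

```bash
(python3 -m jog '[[[-30.9,0,-34.6],0.93],[[-30.9,0,-34.6],0.93],[[-30.9,0,-34.6],0.93],[[-30.9,0,-34.6],0.93],[[-30.9,0,-34.6],0.93],[[-30.9,0,-34.6],0.93],[[-30.9,0,-34.6],0.93],[[-30.9,0,-34.6],0.93],[[-30.9,0,-34.6],0.93],[[-30.9,0,-34.6],0.93],[[-30.9,0,-34.6],0.93],[[-30.9,0,-34.6],0.93],[[-30.9,0,-34.6],0.93],[[-30.9,0,-34.6],0.93],[[-30.9,0,-34.6],0.93],[[-30.9,0,-34.6],0.93],[[-30.9,0,-34.6],0.93]]';python3 -m jog '[[[0,0,0],0],[[0,0,0],0]]') | grep -E 'pos|t:|gap'
python3 - <<'E'
from h import *
s=snap('wrist','w15'); p,r=tool(); k=rim(s); off=-.0187-(k[0]-284)/2.2e3; print('A',k,off); print(p,rel(bay(1,off,.05)), np.arctan2(*r.apply([1,0,0])[[1,0]])+.108)
E
```

```text
t: 39.32
tcp_pos: [0.5226, -0.1375, 0.114]
tool_rot: [-0.706, 0.037, -0.036, 0.706]
finger_gap: 0.371
t: 39.48
tcp_pos: [0.5232, -0.1384, 0.1144]
tool_rot: [-0.706, 0.037, -0.037, 0.706]
finger_gap: 0.371
A (283, np.float64(-31.2)) -0.018245454545454547
[ 0.52319346 -0.13865196  0.11445536] [ 0.13  6.45 -0.11] 0.002409999391464704
```

```bash
(python3 -m jog '[[[0.13,3,-0.1],0],[[0.13,5,-0.1],0],[[0.13,6.2,-0.1],0],[[0.13,6.4,-0.1],0],[[0.13,6.4,-0.1],0]]' - 30
python3 -m jog '[[[0,0.2,0],0],[[0,0.4,0],0],[[0,0.6,0],0],[[0,0.8,0],0],[[0,0.8,0],0]]' - 22
python3 -m jog '[[[0,0.2,0],0],[[0,0.4,0],0],[[0,0.6,0],0],[[0,0.6,0],0]]'
python3 -m jog '[[[0,0.2,0],0],[[0,0.4,0],0],[[0,0.55,0],0],[[0,0.55,0],0]]'
python3 -m jog '[[[-0.2,0,0],0],[[-0.4,0,0],0],[[-0.6,0,0],0],[[-0.8,0,0],0],[[-0.8,0,0],0]]'
python3 -m jog '[[[-0.2,0,0],0],[[-0.4,0,0],0],[[-0.6,0,0],0],[[-0.8,0,0],0],[[-1,0,0],0],[[-1,0,0],0],[[-1,0,0],0]]')| grep -E 'pos|force'
python3 - <<'E'
from h import *
p,r=tool(); b=bay(1,0,0); print((p-b)@CX,(p-b)@CYv)
E
```

```text
tcp_pos: [0.5239, -0.1401, 0.0497]
force: [-0.9, 0.0, 0.1]
tcp_pos: [0.5247, -0.1407, 0.043]
force: [-0.8, -0.2, 3.1]
tcp_pos: [0.5232, -0.1404, 0.0382]
force: [-6.5, 1.7, 14.5]
tcp_pos: [0.5223, -0.1402, 0.0328]
force: [-7.4, 0.9, 16.8]
tcp_pos: [0.518, -0.1405, 0.0322]
force: [0.5, 0.5, 6.8]
tcp_pos: [0.5104, -0.14, 0.0317]
force: [7.5, 2.1, 3.7]
-0.03215253563195728 -0.0015427229067663788
```

```bash
(python3 -m jog '[[[0,0.2,0.1],0],[[0,0.4,0.1],0],[[0,0.6,0.1],0],[[0,0.8,0.1],0],[[0,0.8,0.1],0]]'
python3 -m jog '[[[0,0.2,0],0],[[0,0.4,0],0],[[0,0.6,0],0],[[0,0.7,0],0],[[0,0.7,0],0]]')| grep -E 'pos|force'
```

```text
tcp_pos: [0.5115, -0.1398, 0.0242]
force: [7.9, -0.5, 7.2]
tcp_pos: [0.5125, -0.1396, 0.0179]
force: [10.9, 1.5, 10.5]
```

```bash
(python3 -m jog '[[[0,0,0],0],[[0,0,0],0],[[0,0,0],0],[[0,0,0],0],[[0,0,0],0]]' 4.8; python3 -m jog '[[[0,-2,0],0],[[0,-5,0],0],[[0,-8,0],0],[[0,-8,0],0],[[0,-8,0],0]]';python3 -m jog '[[[0.5,0,0],0],[[2.5,0,0],0],[[2.5,0,0],0],[[2.5,0,0],0],[[2.5,0,0],0]]' 0 30
python3 -m jog '[[[0,2,0],0],[[0,3.5,0],0],[[0,3.9,0],0],[[0,3.9,0],0]]';python3 -m jog '[[[0,0.2,0],0],[[0,0.3,0],0],[[0,0.3,0],0],[[0,0.3,0],0]]'; python3 -m jog '[[[0,0.1,0],0],[[0,0.2,0],0],[[0,0.2,0],0]]';python3 -m jog '[[[0,0.1,0],0],[[0,0.2,0],0],[[0,0.2,0],0]]';python3 -m jog '[[[0,-5,0],0],[[-5,-9,0],0],[[-9,-14,0],0],[[-9,-14,0],0],[[-9,-14,0],0]]' )| grep -E 'pos|force|t:'
python3 - <<'E'
from h import *
s=snap('wrist','w16'); t=load('top'); n=snap('top','t16')
a=cv2.resize(s['frame'],(560,420)); c=cv2.resize(n['frame'][90:350,90:510],(560,347))
print(proj(s,[.4425,-.131,.061]))
cv2.imwrite('pics/m16.png',s['frame'][...,::-1]); 
crop(n,150,100,510,330,2.2,'t16c')
E
```

```text
t: 43.28
tcp_pos: [0.5053, -0.1372, 0.0152]
tool_rot: [-0.706, 0.039, -0.037, 0.706]
force: [0.5, 0.3, -0.7]
t: 43.7
tcp_pos: [0.5071, -0.138, 0.0971]
tool_rot: [0.707, -0.037, 0.039, -0.706]
force: [0.3, 0.6, -0.7]
t: 44.12
tcp_pos: [0.5299, -0.1396, 0.0945]
tool_rot: [-0.706, 0.039, -0.036, 0.707]
force: [0.1, -0.3, 0.5]
t: 44.45
tcp_pos: [0.5294, -0.1394, 0.0552]
tool_rot: [-0.705, 0.039, -0.036, 0.707]
force: [0.6, 0.3, -0.7]
t: 44.78
tcp_pos: [0.5317, -0.1404, 0.0544]
tool_rot: [0.706, -0.037, 0.038, -0.706]
force: [0.6, 0.3, -0.7]
t: 45.03
tcp_pos: [0.5322, -0.1406, 0.0522]
tool_rot: [0.706, -0.037, 0.038, -0.706]
force: [1.4, -0.6, 1.1]
t: 45.28
tcp_pos: [0.5323, -0.1405, 0.0505]
tool_rot: [0.706, -0.037, 0.039, -0.706]
force: [1.6, 0.5, 4.7]
t: 45.7
tcp_pos: [0.4385, -0.1295, 0.1927]
tool_rot: [0.706, -0.038, 0.038, -0.706]
force: [-0.4, 0.1, 0.2]
[318.03685758 234.92465126]
```

View pics/m16.png

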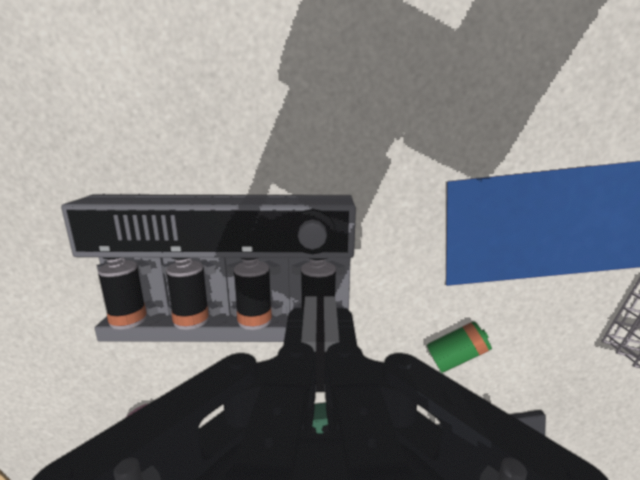

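All four cells are in the bays: columns 123, 187, 252 and 318, copper ends at the far wall. The button is at (312,234). Next is pressing it.

Run:
```python
from h import *
s=load('w16'); P=pt(s,312,234,.061); print(P,rel([P[0],P[1],.066]))
```

```text
[ 0.44118985 -0.1358064   0.061     ] [ 1.000e-02  1.251e+01 -5.000e-01]
```

```bash
(python3 -m jog '[[[0,0,-0.5],0],[[0,4,-0.5],0],[[0,8,-0.5],0],[[0,11,-0.5],0],[[0,12.5,-0.5],0],[[0,12.5,-0.5],0],[[0,12.5,-0.5],0]]' 0
python3 -m jog '[[[0,0.3,0],0],[[0,0.6,0],0],[[0,0.8,0],0],[[0,1,0],0],[[0,1,0],0]]'
python3 -m jog '[[[0,0.2,0],0],[[0,0.4,0],0],[[0,0.4,0],0],[[0,0.4,0],0]]')|grep -E 'pos|force'
```

```text
tcp_pos: [0.4409, -0.1354, 0.0627]
force: [0.2, -0.5, 0.2]
tcp_pos: [0.4424, -0.1362, 0.0561]
force: [1.3, 0.6, 5.3]
tcp_pos: [0.4425, -0.1363, 0.0554]
force: [-5.2, 1.7, 41.0]
```

Button bottomed at 55.4 mm with 41 N on the fingers. Now lifting and looking at the basket and stand with all three cameras in one composite.

```bash
(python3 -m jog '[[[0,-5,0],0],[[0,-10,0],0],[[0,-14,0],0],[[0,-18,0],0],[[0,-22,0],0],[[0,-26,0],0],[[0,-26,0],0]]' 4
python3 -m jog '[[[0,0,26],-0.5],[[0,0,26],-0.5],[[0,0,26],-0.5],[[0,0,26],-0.5],[[0,0,26],-0.5],[[0,0,26],-0.5],[[0,0,26],-0.5],[[0,0,26],-0.5],[[0,0,26],-0.5],[[0,0,26],-0.5]]')|grep -E 'pos|force|t:'
python3 - <<'E'
from h import *
w=snap('wrist','w17');t=snap('top','t17');s=snap('scene','s17')
W=cv2.resize(w['frame'],(400,300)); T=cv2.resize(t['frame'][110:260,160:360],(800,600),interpolation=2)[:,:]
T=cv2.resize(T,(400,300)); S=cv2.resize(s['frame'][190:400,230:510],(400,300))
T2=cv2.resize(t['frame'][160:260,160:360],(800,400),interpolation=2)
cv2.imwrite('pics/m17.png',np.vstack([np.hstack([W,S]),T2[:300]])[...,::-1])
print(proj(t,[.644,.251,.151]))
E
```

```text
t: 47.72
tcp_pos: [0.4442, -0.1371, 0.3181]
tool_rot: [0.709, -0.033, 0.042, -0.704]
force: [0.4, 0.6, -0.6]
t: 48.55
tcp_pos: [0.4688, 0.1218, 0.3108]
tool_rot: [0.694, 0.138, -0.138, -0.693]
force: [-0.9, 0.1, 1.0]
[205.23603383 198.26801534]
```

View pics/m17.png

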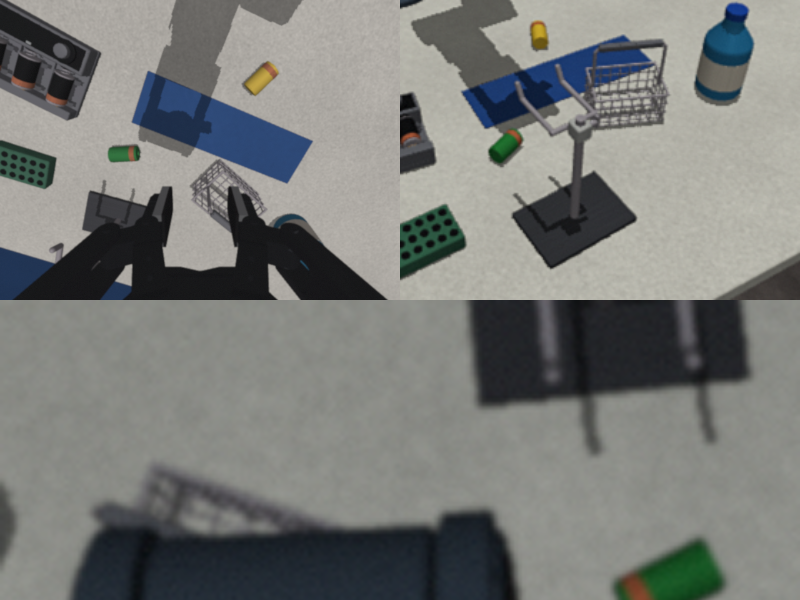

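The basket has been knocked since the first view: in the scene camera, the handle ends moved from (381,236)/(430,231) to about (366,223)/(415,220). The prong tips are at about (314,250)/(342,237). The arm hides the basket from the top camera, so I'll move it aside and look again.

Run:
```python
from h import *
t=load('top'); a=load('t16'); b=load('t17'); s0=load('scene'); s=load('s17')
r=(slice(170,250),slice(165,262))
print('top vs t16',np.abs(t['frame'][r].astype(int)-a['frame'][r]).mean())
# scene handle ends at z=.145
for n,im,q in(('scene0',s0,[(381,236),(430,231)]),('scene17',s,[(366.5,223),(415.5,220)])):
    print(n,[pt(im,*u,.145).round(3) for u in q])
print('top0',[pt(t,*u,.145).round(3) for u in[(182,190),(250,213)]])
print('tips top',[pt(b,*u,.22).round(3) for u in[(298,180),(333,176)]],'scene',[pt(s,*u,.22).round(3) for u in[(314,249.5),(342,237)]])
im=np.hstack([cv2.resize(a['frame'][160:260,160:260],(400,400),interpolation=2),cv2.resize(t['frame'][160:260,160:260],(400,400),interpolation=2)])
cv2.imwrite('pics/m18.png',im[...,::-1])
print(rel([.46,-.05,.30]))
```

```text
top vs t16 29.34548969072165
scene0 [array([0.633, 0.189, 0.145]), array([0.672, 0.3  , 0.145])]
scene17 [array([0.577, 0.185, 0.145]), array([0.623, 0.295, 0.145])]
top0 [array([0.664, 0.3  , 0.145]), array([0.613, 0.161, 0.145])]
tips top [array([0.659, 0.06 , 0.22 ]), array([ 0.665, -0.008,  0.22 ])] scene [array([ 0.675, -0.006,  0.22 ]), array([0.668, 0.062, 0.22 ])]
[ -7.37   1.09 -15.5 ]
```

Run:
```python
from h import *
st=manip.sense(); p,r=tool(); y=np.arctan2(*r.apply([1,0,0])[[1,0]]); print(p,y,st['q'].round(2),'turn',y-1.175, y+1.967)
print(rel([.600,.240,.27]))
a=load('t16'); print([proj(a,P) for P in([.577,.185,.145],[.623,.295,.145])])
```

```text
[0.4691181  0.12140836 0.31083076] 0.39066485076013124 [ 0.02  0.24  1.67 -0.    1.23 -1.94] turn -0.7843351492398688 2.3576648507601314
[16.62  4.08  5.98]
[array([238.05350092, 230.38568798]), array([184.12208472, 209.4625169 ])]
```

View pics/m18.png

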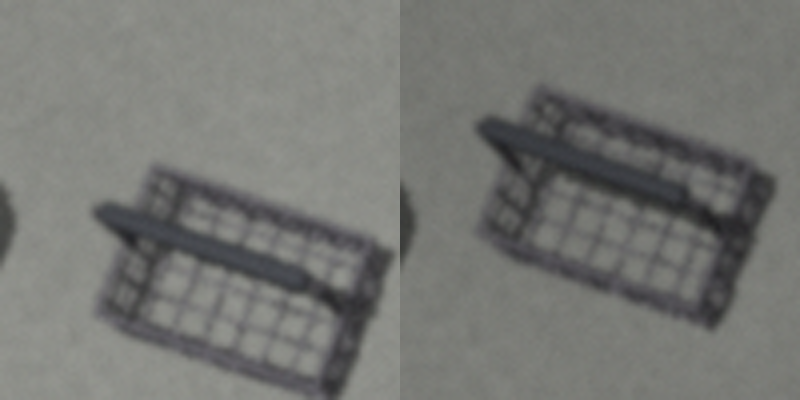

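The left panel (t=45.7) shows the knocked basket, bar from crop (100,213) to (305,282); the right one is the original. The top and scene estimates agree. q6's range means gripping with tool yaw near -1.97.

```bash
python3 -m jog '[[[0,4,0],0.12],[[2,4,1],0.24],[[5,4,2],0.36],[[8,4,3],0.48],[[11,4,4],0.6],[[14,4,5],0.72],[[16.6,4,6],0.84],[[16.6,4,6],0.96],[[16.6,4,6],1.08],[[16.6,4,6],1.2],[[16.6,4,6],1.32],[[16.6,4,6],1.44],[[16.6,4,6],1.56],[[16.6,4,6],1.68],[[16.6,4,6],1.8],[[16.6,4,6],1.92],[[16.6,4,6],2.04],[[16.6,4,6],2.16],[[16.6,4,6],2.28],[[16.6,4,6],2.36]]' 5
python3 - <<'E'
from h import *
a=load('t16'); e=[pt(a,185,213,.148),pt(a,236,230.5,.148)]; d=e[0]-e[1]; print(e,'mid',(e[0]+e[1])/2,'yaw y',np.arctan2(d[1],d[0]),np.linalg.norm(d))
s=snap('wrist','w19'); p,r=tool(); print(p,np.arctan2(*r.apply([1,0,0])[[1,0]]))
E
```

```text
t: 50.37
tcp_pos: [0.5998, 0.2402, 0.2706]
tool_rot: [0.39, -0.59, 0.59, -0.389]
force: [-0.0, 0.1, 0.9]
finger_gap: 0.587
[array([0.6148975 , 0.29234341, 0.148     ]), array([0.57629904, 0.18872027, 0.148     ])] mid [0.59559827 0.24053184 0.148     ] yaw y 1.2142290553564294 0.11057845416394976
[0.59984382 0.24027604 0.27064907] -1.975647672148769
```

View pics/w19.png

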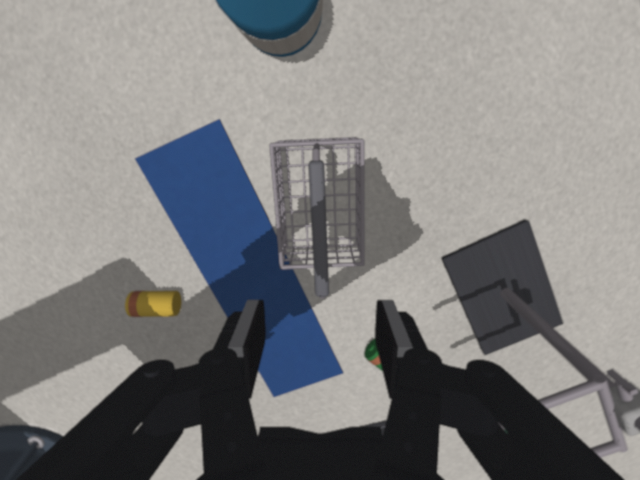

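The bar runs from about (317,160) to (322,297), well centred under the tool. The stand is at lower right, its base at (503,287).

Run:
```python
from h import *
s=load('w19'); e=[pt(s,317,158,.149),pt(s,322,297,.149)]; d=e[1]-e[0]; m=(e[0]+e[1])/2; p,r=tool(); y=np.arctan2(*r.apply([1,0,0])[[1,0]])
print(e,m,np.linalg.norm(d),'turn',y-np.arctan2(d[1],d[0]),rel([m[0],m[1],.127]))
```

```text
[array([0.62080525, 0.29487118, 0.149     ]), array([0.57978363, 0.18886468, 0.149     ])] [0.60029444 0.24186793 0.149     ] 0.11366683734629578 turn -0.035625610841809374 [-0.17 14.36 -0.02]
```

```bash
(python3 -m jog '[[[-0.2,4,0],-0.035],[[-0.2,8,0],-0.035],[[-0.2,11,0],-0.035],[[-0.2,13,0],-0.035],[[-0.2,14,0],-0.035],[[-0.2,14.3,0],-0.035],[[-0.2,14.3,0],-0.035],[[-0.2,14.3,0],-0.035]]' 5 70
python3 -m jog '[[[0,0,0],0],[[0,0,0],0],[[0,0,0],0],[[0,0,0],0],[[0,0,0],0],[[0,0,0],0],[[0,0,0],0],[[0,0,0],0]]' 0 70
python3 -m jog '[[[0,-1,0],0],[[0,-3,0],0],[[0,-6,0],0],[[0,-9,0],0],[[0,-10.5,0],0],[[0,-10.5,0],0],[[0,-10.5,0],0]]')| grep -E 'pos|force|t:|gap'
python3 - <<'E'
from h import *
p,r=tool(); y=np.arctan2(*r.apply([1,0,0])[[1,0]]); print(p,y,'turn',y+1.475, rel([.565,.025,.228]))
E
```

```text
t: 51.08
tcp_pos: [0.6015, 0.2437, 0.1293]
tool_rot: [0.401, -0.581, 0.582, -0.403]
force: [-0.3, -0.0, -0.2]
finger_gap: 0.582
t: 51.75
tcp_pos: [0.6006, 0.2441, 0.1292]
tool_rot: [0.402, -0.581, 0.582, -0.403]
force: [-1.4, 1.0, 5.9]
finger_gap: 0.12
t: 52.33
tcp_pos: [0.6002, 0.2438, 0.2334]
tool_rot: [0.402, -0.581, 0.582, -0.403]
force: [0.0, 0.3, -1.9]
finger_gap: 0.121
[0.60020908 0.24375977 0.23338842] -1.9317328473830502 turn -0.4567328473830501 [21.71  0.53  4.43]
```

Run:
```python
from h import *
s=load('w19'); c=[pt(s,*u,.01) for u in[(527,221),(562,322),(485,354),(442,258)]]
for i in range(4): d=c[(i+1)%4]-c[i]; print(np.linalg.norm(d).round(4),np.arctan2(d[1],d[0]).round(3))
m=sum(c)/4; print(m)
X=np.array([np.cos(.095),np.sin(.095),0]); print('seat',m-.062*X,'tip',m-.104*X)
t=load('top'); c=[pt(t,*u,.01) for u in[(275,142),(343,135),(347,180),(280,186)]]; print(sum(c)/4,[np.arctan2(*(c[i]-c[j])[[1,0]]) for i,j in((0,1),(3,2))])
```

```text
0.1554 -1.489
0.1059 -3.055
0.1587 1.655
0.1064 0.055
[0.76786857 0.03665077 0.01      ]
seat [0.70614813 0.03076963 0.01      ] tip [0.66433751 0.02678563 0.01      ]
[0.76475523 0.03301192 0.01      ] [np.float64(1.656415994309235), np.float64(1.6404701525550658)]
```

```bash
(python3 -m jog '[[[1,0.2,0.2],-0.02],[[3,0.4,0.6],-0.07],[[5,0.4,1],-0.12],[[7.5,0.4,1.5],-0.18],[[10,0.4,2],-0.24],[[12.5,0.4,2.5],-0.3],[[15,0.4,3],-0.36],[[17.5,0.4,3.5],-0.41],[[19.5,0.4,4],-0.44],[[21,0.4,4.3],-0.44],[[21.7,0.4,4.4],-0.44],[[21.7,0.4,4.4],-0.44],[[21.7,0.4,4.4],-0.44],[[21.7,0.4,4.4],-0.44]]')| grep -E 'pos|force|t:|gap'
python3 - <<'E'
from h import *
p,r=tool(); y=np.arctan2(*r.apply([1,0,0])[[1,0]]); print(p,y,rel([.706,.033,.228]))
s=snap('scene','s20'); crop(s,230,150,480,340,3.1,'s20c')
E
```

```text
t: 53.5
tcp_pos: [0.5644, 0.0262, 0.2281]
tool_rot: [0.52, -0.48, 0.479, -0.519]
force: [-0.2, 0.4, -2.0]
finger_gap: 0.126
[0.56435001 0.02620081 0.22807459] -1.491181009335085 [ 4.500e-01 -1.000e-02  1.417e+01]
```

View pics/s20c.png

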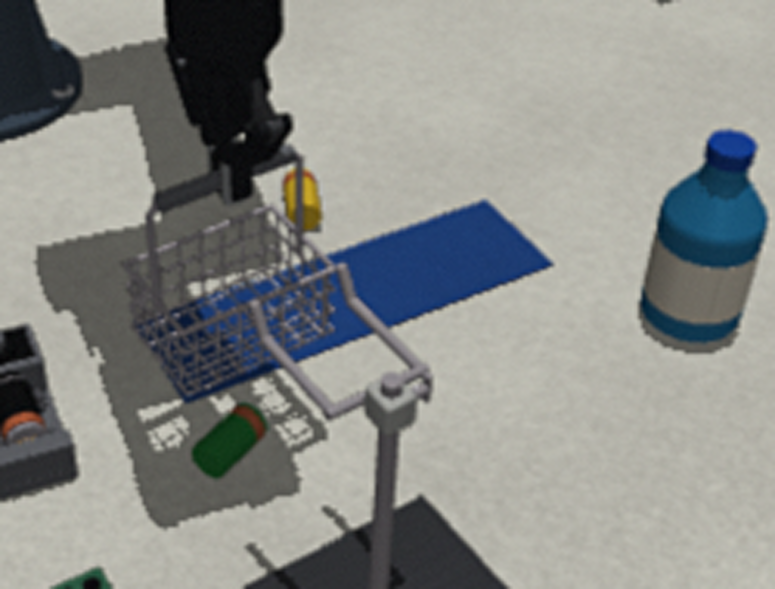

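The basket hangs level and upright in front of the prong tips at crop (255,308) and (343,268), with the bar above them. That was the last of my 16 views, so the rest goes by numbers. Advancing.

```bash
(python3 -m jog '[[[0.4,0,1.5],0],[[0.45,0,3],0],[[0.45,0,4.5],0],[[0.45,0,6],0],[[0.45,0,7.5],0],[[0.45,0,7.5],0]]';python3 -m jog '[[[0,0,1.5],0],[[0,0,3],0],[[0,0,4.5],0],[[0,0,6],0],[[0,0,6.7],0],[[0,0,6.7],0],[[0,0,6.7],0],[[0,0,6.7],0]]'
python3 -m jog '[[[0,0.7,0],0],[[0,1.4,0],0],[[0,2,0],0],[[0,2.5,0],0],[[0,2.5,0],0],[[0,2.5,0],0]]')| grep -E 'pos|force|t:|gap'
```

```text
t: 54.05
tcp_pos: [0.643, 0.0278, 0.2288]
tool_rot: [-0.519, 0.478, -0.481, 0.521]
force: [-0.7, -0.1, -2.0]
finger_gap: 0.123
t: 54.72
tcp_pos: [0.7052, 0.0323, 0.2285]
tool_rot: [0.52, -0.48, 0.479, -0.519]
force: [0.1, -0.5, -1.9]
finger_gap: 0.124
t: 55.22
tcp_pos: [0.7062, 0.0319, 0.203]
tool_rot: [0.52, -0.48, 0.479, -0.519]
force: [0.2, -0.5, -1.3]
finger_gap: 0.123
```

```bash
(python3 -m jog '[[[0,0.3,0],0],[[0,0.6,0],0],[[0,0.6,0],0],[[0,0.6,0],0]]';python3 -m jog '[[[0,0.15,0],0],[[0,0.3,0],0],[[0,0.3,0],0],[[0,0.3,0],0]]';python3 -m jog '[[[0,0.1,0],0],[[0,0.2,0],0],[[0,0.2,0],0],[[0,0.2,0],0]]')| grep -E 'pos|force|gap'
```

```text
tcp_pos: [0.7065, 0.0319, 0.1976]
force: [-0.5, 0.2, -2.5]
finger_gap: 0.124
tcp_pos: [0.7065, 0.0319, 0.1947]
force: [0.2, 0.9, -2.2]
finger_gap: 0.126
tcp_pos: [0.7068, 0.0319, 0.1941]
force: [-1.0, -0.1, 4.7]
finger_gap: 0.12
```

Contact came at the expected height of 0.194. Releasing and retreating upward.

```bash
(python3 -m jog '[[[0,0,0],0],[[0,0,0],0],[[0,0,0],0],[[0,0,0],0],[[0,0,0],0],[[0,0,0],0]]' 3.6;python3 -m jog '[[[0,-0.5,0],0],[[0,-1.5,0],0],[[0,-3,0],0],[[0,-5,0],0],[[0,-8,0],0],[[0,-11,0],0],[[0,-11,0],0]]'; python3 -m jog '[[[0,0,-4],0],[[0,0,-8],0],[[0,0,-12],0],[[0,0,-16],0],[[0,0,-20],0],[[0,0,-24],0],[[0,0,-24],0],[[0,0,-24],0]]')| grep -E 'pos|force|t:'
python3 - <<'E'
from h import *
s=snap('scene','s21'); w=snap('wrist','w21'); t=snap('top','t21')
X=np.array([np.cos(.08),np.sin(.08),0]);Y=np.array([-X[1],X[0],0]); b=np.array([.706,.031,.210])
print('bar ends pred',[proj(s,b+k*Y).round(1) for k in(-.056,.056)],[proj(t,b+k*Y).round(1) for k in(-.056,.056)])
# darker bar pixels in top/scene: compare with before (s17 had empty prongs)
for n,a,c in(('scene',load('s17'),s),('top',load('top'),t)):
    d=np.abs(a['frame'].astype(int)-c['frame']).sum(2)>60
    # look only near the expected bar line
    K=np.zeros(d.shape,np.uint8)
    e=[proj(c,b+k*Y) for k in(-.075,.075)]; cv2.line(K,tuple(int(v) for v in e[0]),tuple(int(v) for v in e[1]),1,9)
    q=np.argwhere(d&(K>0)); print(n,len(q),q.min(0),q.max(0))
E
```

```text
t: 56.72
tcp_pos: [0.7066, 0.0319, 0.1926]
tool_rot: [0.519, -0.48, 0.48, -0.519]
force: [0.3, 0.4, 0.5]
t: 57.3
tcp_pos: [0.7104, 0.0316, 0.3122]
tool_rot: [-0.516, 0.475, -0.484, 0.523]
force: [0.6, 0.0, 1.0]
t: 57.97
tcp_pos: [0.4649, 0.0133, 0.3035]
tool_rot: [-0.519, 0.48, -0.48, 0.519]
force: [0.9, 0.5, 0.1]
bar ends pred [array([313.8, 267.3]), array([360.5, 246.4])] [array([340.8, 154.8]), array([283.8, 160.4])]
scene 574 [238 300] [276 370]
top 465 [149 274] [166 343]
```

```bash
python3 -m jog '[[[0,0,0],0],[[0,0,0],0],[[0,0,0],0],[[0,0,0],0],[[0,0,0],0],[[0,0,0],0],[[0,0,0],0],[[0,0,0],0],[[0,0,0],0],[[0,0,0],0],[[0,0,0],0],[[0,0,0],0]]' | grep -E 't:'
python3 - <<'E'
from h import *
X=np.array([np.cos(.08),np.sin(.08),0]);Y=np.array([-X[1],X[0],0]); b=np.array([.706,.031,.210])
a=load('s17');c=load('s21');n=snap('scene','s22')
print('motion px',(np.abs(n['frame'].astype(int)-c['frame']).sum(2)[200:340,270:400]>60).sum())
d=(np.abs(a['frame'].astype(int)-n['frame']).sum(2)>70).astype(np.uint8); d[:,:270]=0; d=d[:,:400]
for tilt in(-.15,0,.15):
    Z=np.array([0,0,1])*np.cos(tilt)+X*np.sin(tilt); XX=X*np.cos(tilt)-np.array([0,0,1])*np.sin(tilt)
    P=np.array([proj(n,b-Z*(.145-h)+i*.045*XX+j*.065*Y) for h in(0,.065) for i in(-1,1) for j in(-1,1)])
    hull=cv2.convexHull(P.astype(np.float32).reshape(-1,1,2)).astype(int); K=np.zeros_like(d); cv2.fillPoly(K,[hull],1)
    D=cv2.morphologyEx(d,cv2.MORPH_CLOSE,np.ones((5,5),np.uint8)); ring=cv2.dilate(K,np.ones((15,15)))-K
    print(tilt,P.min(0).round(),P.max(0).round(),'in',D[K>0].mean().round(2),'ring',D[ring>0].mean().round(2))
bar=np.array([n['frame'][tuple(np.round(proj(n,b+k*Y)).astype(int)[::-1])] for k in np.linspace(-.05,.05,9)]); print(bar.mean(1).round())
for k in(-.03,.03,0):  # brightness across the bar, stepping in height
    print([int(n['frame'][tuple(np.round(proj(n,b+k*Y+[0,0,z])).astype(int)[::-1])].mean()) for z in np.arange(-.03,.031,.006)])
o,t=load('top'),load('t21'); m=np.abs(o['frame'].astype(int)-t['frame']).sum(2)
print('bystanders top diff', m[195:235,105:160].max(), m[165:200,385:440].mean(), m[165:205,460:505].mean())
E
```

```text
t: 59.12
tool_rot: [-0.519, 0.48, -0.48, 0.519]
motion px 109
-0.15 [303. 265.] [379. 336.] in 0.74 ring 0.46
0 [300. 260.] [375. 331.] in 0.82 ring 0.52
0.15 [296. 255.] [371. 325.] in 0.81 ring 0.67
[94. 88. 92. 93. 83. 91. 89. 89. 94.]
[110, 103, 136, 84, 60, 91, 88, 66, 68, 67, 68]
[137, 177, 168, 43, 55, 89, 87, 67, 65, 68, 67]
[159, 178, 182, 54, 46, 83, 85, 67, 68, 69, 68]
bystanders top diff 62 22.44 37.96
```

```bash
python3 -m jog '[[[0,0,0],0],[[0,0,0],0],[[0,0,0],0],[[0,0,0],0],[[0,0,0],0],[[0,0,0],0],[[0,0,0],0],[[0,0,0],0],[[0,0,0],0],[[0,0,0],0],[[0,0,0],0],[[0,0,0],0]]' | grep -E 't:'
python3 - <<'E'
from h import *
p=load('s22');n=snap('scene','s23');o=load('scene');c=load('s21')
f=lambda a,b:np.abs(a['frame'].astype(int)-b['frame']).sum(2)
R_={'basket':(slice(200,340),slice(290,385)),'flask':(slice(330,400),slice(140,190)),'rack':(slice(330,385),slice(210,278)),'bottle':(slice(190,262),slice(435,480)),'far bench':(slice(420,460),slice(300,400))}
for k,v in R_.items(): print(k,'s21-22',(f(c,p)[v]>60).sum(),'s22-23',(f(p,n)[v]>60).sum(),'s0-23',(f(o,n)[v]>60).sum(),f(o,n)[v].mean().round(1))
w=load('w21'); 
t=load('t21'); t1=load('t16')
# cells: top-view charger region before the button press vs now
print('charger', np.abs(t['frame'].astype(int)-t1['frame']).sum(2)[238:320,365:500].mean())
E
```

```text
t: 60.17
tool_rot: [-0.519, 0.48, -0.48, 0.519]
basket s21-22 35 s22-23 4 s0-23 4593 68.2
flask s21-22 0 s22-23 0 s0-23 0 16.0
rack s21-22 0 s22-23 0 s0-23 0 13.2
bottle s21-22 0 s22-23 0 s0-23 0 13.9
far bench s21-22 0 s22-23 0 s0-23 0 17.4
charger 81.10713640469739
```

Run:
```python
from h import *
a=load('s17');n=snap('scene'); d=np.abs(a['frame'].astype(int)-n['frame']).sum(2)
print('charger s17-now',(d[255:330,138:258]>60).sum())
t=load('t21'); X=np.array([np.cos(.08),np.sin(.08),0]);Y=np.array([-X[1],X[0],0]); b=np.array([.706,.031,.216])
for k in(-.045,0,.045): print([int(t['frame'][tuple(np.round(proj(t,b+k*Y+x*X)).astype(int)[::-1])].mean()) for x in np.arange(-.03,.031,.005)])
from station import workorder; print(workorder.sign_off())
```

```text
charger s17-now 260
[63, 88, 49, 67, 60, 62, 69, 50, 67, 70, 38, 33, 36]
[58, 41, 55, 77, 78, 62, 70, 57, 55, 66, 36, 32, 33]
[61, 41, 34, 42, 43, 71, 72, 51, 52, 70, 37, 37, 35]
the job is handed in; nothing more can be done
None
```

I loaded all four black D cells into the charger, pressed the start button, hung the basket across both prongs and handed the job in at about t = 60 s. No verdict was reported.

**Checks that held**
- **Cells:** with shut fingers, each stud end touched at 50 to 52 mm. A fully seated cell's top is at 50.5 mm. The wrist picture taken before the button press showed all four in their bays, copper ends at the far wall.
- **Button:** it bottomed at about 55.4 mm, which is the full 5 mm of travel. That reading came with about 41 N on the fingertips, slightly over the 40 N limit given for the arm and gripper body; only the fingers were touching.
- **Basket:** it had been knocked about 5 cm during the run, so I found it again before gripping. Its bar met the prongs at the expected height, and it had stopped moving in the last scene frames.
- **Bystanders:** the scene camera showed no change at the bottle, flask or rack.

**Checks that were weak or disagreed**
- **Charger, last check:** 260 pixels differed in the charger area between just after the button press and hand-in. I put this down to the arm's shadow, but I did not confirm it by eye.
- **Rack and flask:** the top camera showed moderate brightness differences there, while the scene camera showed none.
- **Hung basket:** I had used all 16 picture views, so I never looked at it after release. The bar's dark line was where predicted in the scene camera, the top-camera profile across it was unclear, and the tilt comparison favoured near upright but only weakly.

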